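Refill the pull-out spice rack and click it home

TASK

Put the three spice jars (red, green and black lids) that stand on the chopping board back into the leaning pockets of the pulled-out spice rack carriage, lids up, one jar to a pocket and each right down to the pocket's bottom. Then push the carriage fully home into the rack until its spring catch clicks and holds it. Do not knock a jar over, and leave the shaker, the yogurt tub and the glass tumbler standing where they are.

Things in the scene. Friction and masses are not known exactly. Their poses are not given: they have to be found in the camera images.
- red_jar: upright round glass spice jar with a red screw lid, 45 mm across and 108 mm tall, closed; origin at the centre of its underside, z up through the lid
- green_jar: upright round glass spice jar with a green (dark disc on top) screw lid, 44 mm across and 99 mm tall, closed; origin at the centre of its underside, z up through the lid
- black_jar: upright round glass spice jar with a black (green disc on top) screw lid, 41 mm across and 104 mm tall, closed; origin at the centre of its underside, z up through the lid
- pocket_left (a point): bottom centre of the left pocket (seen from the front). The pockets are three round bores, 68 mm apart, in a brown wooden block on the carriage. The bores lean 30 degrees: the point's z axis runs up out of the bore, tipped from vertical towards the rack's open front; y runs to the left along the row. Bores are 48 mm across, 48 mm deep, mouth chamfered 3 mm; a seated jar stands 50 to 60 mm out
- pocket_middle (a point): the same for the middle pocket; the block's section is 58 mm across the row, 54 mm along the bores
- pocket_right (a point): the same for the right pocket
- front_plate (a point): centre of the outer face of the carriage's upright wooden front, where it is pushed (steel plate). 35 mm above the worktop. The front is flat, 203 mm wide, from 11 to 53 mm above the worktop. x points level into the rack (the way to push), y to the left seen from the front, z up
- carriage (a joint): slide of the carriage in m: 0 is fully home, its front flush with the rack's sides; grows as it comes out to the front, up to 0.097. Pushing takes about 2 N, and up to some 10 N from 12 to 6 mm before home, where a spring ball catch must be passed; past it the catch draws the carriage home and holds it, short of it the catch presses it out again
- rack: the spice rack's case, light wood, fixed: 147 deep (x), 226 wide (y), 162 mm tall, open at the front. Origin under its centre; x points away from the open front, z up. Front at x = -75 mm, roof from 152 to 162 mm height with its front edge at x = -50 mm; the sides slope from the front at 52 mm height back to the roof
- board: wooden chopping board the jars start on, fixed, 130 (x) x 190 (y) x 22 mm; origin under its centre
- shaker: glass salt shaker with a grey top, 44 mm across, 90 mm tall, on the board among the jars, loose; leave it. Origin at the centre of its underside
- yogurt_tub: white yogurt tub, 72 mm across, 71 mm tall, loose, right of the rack; leave it. Origin at the centre of its underside
- tumbler: clear drinking glass, 81 mm across, 93 mm tall, loose, left of the rack; leave it. Origin at the centre of its underside
There are look-alikes about, which are no part of the job. What is shaped like the red_jar but purple is not meant.

How it is judged (in metres and radians):
On the way:
1. all three jars stand in the pockets, each down to its bottom ((distance between red_jar and pocket_left below 0.009 m or distance between red_jar and pocket_middle below 0.009 m or distance between red_jar and pocket_right below 0.009 m) and angle between the z axis of each of red_jar, green_jar, black_jar and the z axis of pocket_middle, either way round below 0.2 rad and (distance between green_jar and pocket_left below 0.009 m or distance between green_jar and pocket_middle below 0.009 m or distance between green_jar and pocket_right below 0.009 m) and (distance between black_jar and pocket_left below 0.009 m or distance between black_jar and pocket_middle below 0.009 m or distance between black_jar and pocket_right below 0.009 m)), for 0.2 s.
At the end, for the whole second after the job is handed in: each of the three jars stands in a pocket, its underside within 9 mm of the pocket's bottom and leaning with it within 0.2 rad; the carriage is held home by its catch, within 2.5 mm; everything is at rest and released (all of step 1 and value of joint carriage below 0.0025 m and linear speed of each of red_jar, green_jar, black_jar below 0.02 m/s); the robot touches nothing.
It fails at once if the shaker, the yogurt tub or the tumbler is tipped or shoved by more than 30 mm (distance of any of shaker, yogurt_tub, tumbler from where it was at the start of the episode above 0.03 m or angle between any of shaker, yogurt_tub, tumbler's own z axis and vertical above 0.4 rad).
It fails at once if a jar is knocked over (angle between any of red_jar, green_jar, black_jar's own z axis and vertical above 1.2 rad).
It also fails if it takes over 72 s, if anything falls off the work surface, if the arm or the gripper's body presses on something with over 40 N, if the wrist force passes 120 N, or if a joint passes its speed limit or range.

ROBOT

A 6-joint arm with a two-finger parallel gripper is mounted at the origin on a cart in front of the work surface, level with it; the furniture and walls round the work are solid. World frame = base frame: x ahead of the robot, y to its left, z up, the work surface at z = 0. Lengths are in mm, angles in rad, forces in N, time in s.
With the tool pointing down it reaches from about 325 to 775 mm from the base axis. Payload 9.3 kg.
Tool frame: the origin (TCP) lies on the front face of the gripper's body, between the roots of the fingers; the fingertips stand 73 mm ahead of it and the grasp point (between the pads) lies 54 mm ahead of it; z points along the fingers, y is the line along which they close (so a half turn about z gives the same grasp; the last joint's range is limited). The gripper opens to 85 mm and grips with 20 to 120 N. Pads are 22 mm wide; open, the fingers measure 114 mm over their backs; the gripper's body (76 mm by 85 mm) begins 54 mm behind the grasp point. The pads swing forward as they close: fully open they stand 13 mm farther back than shut.
Start: joints at [1.019, 0.259, 0.021, 1.334, 0, 1.418], TCP at [213.573, 506.837, 303.879] pointing down, gripper open.
Joint ranges: [-3.04, 3.04], [-0.91, 1.82], [-1.04, 1.36], [-1.92, 1.95], [-1.52, 1.45], [-3.14, 3.14]. Speed limits (rad/s): [2.22, 2.22, 2.79, 3.14, 3.14, 3.14].

INTERFACE

Orientations are given as a unit quaternion [w, x, y, z].
In Python, from rig import robot, viewer, job gives the robot as it stands.
- The arm moves only by the tool step_arm, never from a script. Its argument "deltas" is a list that holds one entry, the list of rows, each a list of 7 numbers: the closure, from 0 (fully open) to 1 (shut), then the shift along the world's x, y, z in m, then the turn, a rotation vector about the world's x, y, z in rad. In form: [[[hand, dx, dy, dz, ax, ay, az], ...]]. A call has 1 to 10 rows; each row shifts and turns the commanded pose from where the row before left it; what a row does not reach is not made up. A row lasts 1/10 s, in which the tool goes at most 50 mm and 8.59 degrees, less where a joint would pass 70% of its speed; a pose out of reach is approached as far as the arm can. A call with a gripper value outside its range is refused whole. The fingers move at their own pace and stop on an object; the grip force is fixed at half the most. Time passes only in rows, so rows that do not move let the fingers close. It gives the time, the measured TCP pose, the force, the opening and the grip force at its end, in the units of the state.
- robot.get_obs(): the state, without advancing time (a new reading comes with each control period).
- viewer.read_camera(name): name is "scene" or "top"; returns (picture, depth): 480x640x3 uint8, red, green, blue; 480x640 float32, mm along the optical axis (not along the pixel's ray), 0 where there is no reading.
- viewer.get_calibration(name): a dict with "mtx" (3x3 intrinsics, pixels), "origin" and "rotation" of the camera in the world. Camera axes: x right, y up, looking along -z (the intrinsics and any distortion apply to the point x, -y, -z); pixel columns grow to the right and rows downward; lengths in mm; the calibration is good to about 2 mm. A picture is of the moment at which its call begins. get_calibration takes no time and is no camera call.
- job.finish_job(): hands the job in; it is judged then, once.
The state is a dict: "t": time; "joint_pos": joint angles; "joint_velocities": joint speeds; "tau": joint torques, N m; "tcp_pos": TCP position; "tool_rot": TCP orientation; "wrist_force": force on the tool from outside, world axes, zero at the start; "torque": the same for the moment, N m; "opening": finger opening in mm; "grasp_force": force on a finger pad.
Only numpy, scipy, OpenCV 4.12 (cv2) and the standard library are available. Lean on these libraries where they do the work, as an engineer would, in place of code of your own. Each camera call takes 0.05 s, during which the arm holds its last target. There are 200 camera calls.

## Working session

There is one attempt and no reset: what is moved stays moved. The work goes in short steps, Python scripts to look and compute and a tool call to move; the robot and the scene stay as the last step left them, time stands still between calls to the robot, and variables do not carry over. Pictures are saved under pics/ and viewed, at most 10 in all, crops included, and the job is handed in when it is done.

Besides the shell and the picture viewer there is one more tool, called after "Emit:" in YAML: its name, and indented under it one key for each argument. step_arm: Moves the arm, as the interface text tells. Its arguments: {"type":"object","properties":{"deltas":{"type":"array","items":{"type":"array","items":{"type":"array","items":{"type":"number"}}}}},"required":["deltas"]}

```bash
mkdir -p pics; ls
cat > h.py <<'E'
import numpy as np,cv2
from rig import robot,viewer,job
def cam(n):
    im,d=viewer.read_camera(n);c=viewer.get_calibration(n)
    return im,d,np.array(c["mtx"]),np.array(c["origin"]),np.array(c["rotation"])
def cloud(d,K,o,R):
    v,u=np.mgrid[:480,:640]
    p=np.stack([(u-K[0,2])/K[0,0]*d,-(v-K[1,2])/K[1,1]*d,-d],-1)
    return p@R.T+o
E
python3 - <<'E'
from h import *
print(robot.get_obs())
for n in("scene","top"):
    im,d,K,o,R=cam(n);cv2.imwrite(f"pics/{n}0.png",im[...,::-1]);np.savez(f"{n}0.npz",im=im,d=d,K=K,o=o,R=R)
    print(n,K.tolist(),o,R.tolist(),viewer.get_calibration(n).keys())
E
```

```text
pics
{'t': 0.0, 'joint_pos': array([1.01944459e+00, 2.59210282e-01, 2.07344411e-02, 1.33368676e+00,
       1.54749340e-05, 1.41823151e+00]), 'joint_velocities': array([ 0.00048455, -0.00065743, -0.00045473, -0.00057215,  0.00105314,
       -0.0012817 ]), 'tau': array([-1.35215399e-03, -5.55641305e+01,  3.44526887e+01,  1.36674396e-02,
       -2.81684497e-04,  3.66754170e-05]), 'tcp_pos': array([213.44943428, 506.68862927, 303.2455153 ]), 'tool_rot': array([-2.42765983e-04,  1.98074806e-01,  9.80186668e-01, -6.38594096e-04]), 'wrist_force': array([ 0.36703821, -0.63508478,  0.22816531]), 'torque': array([-0.04697382, -0.07151345, -0.01405848]), 'grasp_force': 0.0, 'opening': 85.57370231211324}
scene [[454.7778886349695, 0.0, 311.7764064406393], [0.0, 454.7778886349695, 236.5304510635459], [0.0, 0.0, 1.0]] [ 107.63280759 -201.92233544 1010.50581872] [0.8472008110132022, 0.22621869259210897, -0.11591362901575288, -0.46651893803884054] dict_keys(['mtx', 'origin', 'rotation'])
top [[479.96126165458776, 0.0, 324.88370679042464], [0.0, 479.96126165458776, 241.07795124375417], [0.0, 0.0, 1.0]] [ 246.98528345  117.03169353 1208.80932071] [-0.6955675529473624, -0.08671137969677098, 0.09189689677904363, 0.7072636540076709] dict_keys(['mtx', 'origin', 'rotation'])
```

View pics/scene0.png

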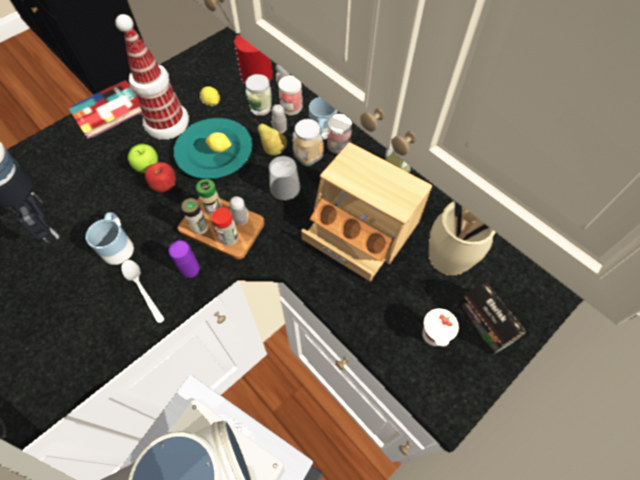

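View pics/top0.png

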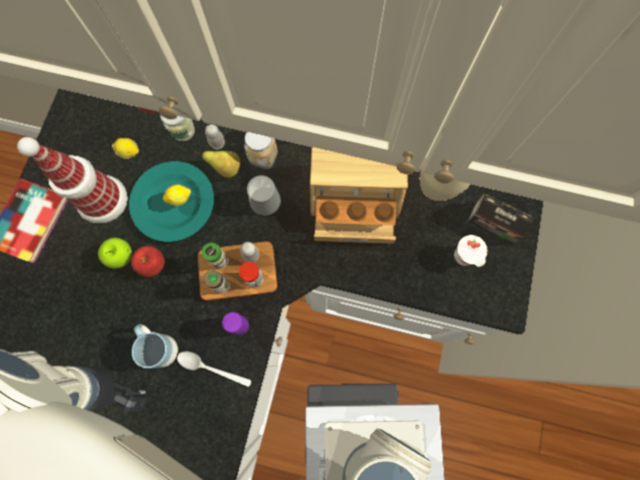

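The scene view shows the board with the red lid at (222,217), the shaker at (238,205) and two similar green/black lids at (207,190) and (192,207). The carriage is pulled out, with pockets at (328,213), (352,228) and (376,243). The purple look-alike at (184,258) is not meant. In the top view the lids are at (249,271), (213,252) and (215,281).

Next I enlarge the lids and measure.

```bash
cat > h.py <<'E'
import numpy as np,cv2
from scipy.spatial.transform import Rotation as Ro
from rig import robot,viewer,job
def q2R(q): return Ro.from_quat(np.roll(q,-1)).as_matrix()
def cam(n):
    im,d=viewer.read_camera(n);c=viewer.get_calibration(n)
    return im,d,np.array(c["mtx"]),np.array(c["origin"]),q2R(c["rotation"])
def cloud(d,K,o,R):
    v,u=np.mgrid[:480,:640]
    p=np.stack([(u-K[0,2])/K[0,0]*d,-(v-K[1,2])/K[1,1]*d,-d],-1)
    return p@R.T+o
def load(n):
    z=np.load(n+"0.npz");return z["im"],z["d"],z["K"],z["o"],q2R(z["R"])
E
python3 - <<'E'
from h import *
a=load("scene");b=load("top")
c1=cv2.resize(a[0][165:265,165:275],None,fx=3.6,fy=3.6,interpolation=2)[:360]
c2=cv2.resize(b[0][230:330,190:300],None,fx=3.6,fy=3.6,interpolation=2)[:360]
cv2.imwrite("pics/crop.png",np.hstack([c1,c2])[...,::-1])
for n,z in(("scene",a),("top",b)):
    P=cloud(*z[1:]);np.save(n+"P.npy",P)
    px={"scene":{"worktop":(270,300),"board":(210,240),"red":(222,217),"shk":(238,203),"far":(207,187),"near":(192,207),"roof":(375,185),"front":(340,250)},
        "top":{"worktop":(280,290),"board":(230,285),"red":(249,271),"shk":(249,250),"ul":(213,252),"ll":(215,281),"roof":(358,170),"front":(355,238)}}[n]
    for k,(u,v) in px.items(): print(n,k,P[v,u].round(0))
    # lid tops clusters: height band
    m=((P[...,2]>85)&(P[...,2]<150)&(z[1]>0)).astype(np.uint8)
    N,L,S,C=cv2.connectedComponentsWithStats(m)
    for i in range(1,N):
        if S[i,4]>25:
            q=P[L==i];print("  blob",C[i].round(0),S[i,4],q.mean(0).round(0),"zmax",np.percentile(q[:,2],95).round(0))
E
```

```text
scene worktop [ 587.  340. -753.]
scene board [425. 318.  27.]
scene red [454. 277. 131.]
scene shk [513. 281. 110.]
scene far [506. 367. 119.]
scene near [439. 356. 127.]
scene roof [695.  16. 162.]
scene front [576.  32.  20.]
  blob [248.  52.] 580 [950. 574. 117.] zmax 136.0
  blob [257.  84.] 376 [869. 485. 101.] zmax 105.0
  blob [289.  85.] 300 [923. 412.  93.] zmax 97.0
  blob [159. 104.] 805 [654. 656. 117.] zmax 147.0
  blob [314. 100.] 30 [911. 318.  89.] zmax 93.0
  blob [277. 108.] 47 [834. 393.  88.] zmax 91.0
  blob [319. 128.] 995 [825. 247. 100.] zmax 112.0
  blob [393. 155.] 62 [852.  40.  92.] zmax 102.0
  blob [282. 167.] 499 [667. 261.  92.] zmax 96.0
  blob [206. 190.] 360 [500. 367. 114.] zmax 124.0
  blob [346. 212.] 639 [634.  56.  97.] zmax 129.0
  blob [409. 221.] 315 [677. -86. 117.] zmax 148.0
  blob [236. 204.] 180 [511. 286. 104.] zmax 112.0
  blob [192. 210.] 376 [437. 358. 117.] zmax 130.0
  blob [222. 220.] 457 [451. 277. 120.] zmax 133.0
  blob [450. 215.] 78 [ 748. -159.  108.] zmax 140.0
  blob [103. 232.] 245 [288. 512.  90.] zmax 94.0
  blob [45
[... 790 characters left out ...]
4.] 800 [654. 659. 118.] zmax 146.0
  blob [260. 189.] 588 [671. 264.  92.] zmax 96.0
  blob [312. 193.] 78 [649. 136. 115.] zmax 142.0
  blob [400. 196.] 94 [641. -78. 114.] zmax 142.0
  blob [356. 204.] 464 [630.  29.  91.] zmax 97.0
  blob [506. 214.] 548 [ 598. -337.   95.] zmax 105.0
  blob [554. 295.] 2228 [ 397. -416.  118.] zmax 147.0
  blob [212. 253.] 345 [504. 371. 117.] zmax 125.0
  blob [247. 250.] 173 [515. 291. 106.] zmax 113.0
  blob [249. 273.] 376 [455. 281. 124.] zmax 133.0
  blob [214. 280.] 321 [441. 362. 121.] zmax 130.0
  blob [232. 323.] 336 [345. 320. 107.] zmax 111.0
  blob [146. 347.] 203 [293. 516.  90.] zmax 94.0
  blob [370. 451.] 349 [ 72.  19. 126.] zmax 149.0
```

View pics/crop.png

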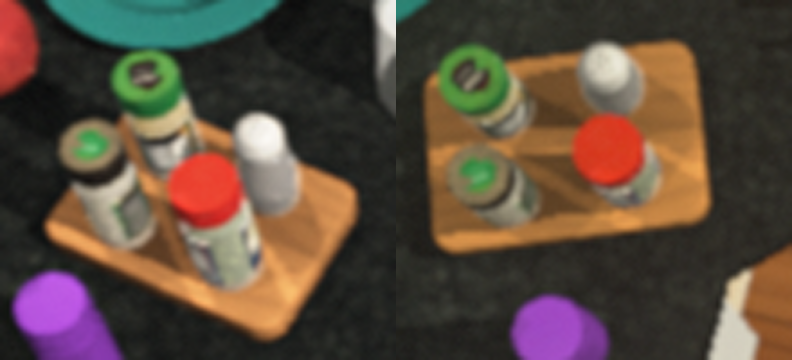

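Two lids look alike. The far one at scene (207,190) / top (213,252) is a green lid with a dark disc, so it is the green_jar. The near one at scene (192,207) / top (215,281) is a dark lid with a green disc, so it is the black_jar. Red is at (222,217), and the purple one is ignored. Next I get exact jar centres, rack yaw and bores.

Run:
```python
from h import *
from scipy.optimize import least_squares
def circ(q,r):
    f=lambda p:0
for n in("scene","top"):
    im,d,K,o,R=load(n);P=np.load(n+"P.npy");Z=P[...,2]
    for k,c,h in(("red",(456,281),130),("green",(505,370),121),("black",(440,361),126),("shk",(513,288),112)):
        m=(np.hypot(P[...,0]-c[0],P[...,1]-c[1])<30)&(abs(Z-h)<4)
        q=P[m][:,:2].astype(np.float32); cc,r=cv2.minEnclosingCircle(q)
        print(n,k,m.sum(),"z",np.median(P[m][:,2]).round(1),"circ",np.round(cc,1),round(r,1),"mean",q.mean(0).round(1))
    m=(abs(Z-162)<3)&(abs(P[...,0]-690)<110)&(abs(P[...,1]-25)<150)
    print(n,"roof",m.sum(),cv2.minAreaRect(P[m][:,:2].astype(np.float32)),np.median(Z[m]))
    m=(abs(Z-52)<3)&(P[...,0]>520)&(P[...,0]<575)&(abs(P[...,1]-25)<130)
    q=P[m];print(n,"front strip",m.sum(),cv2.minAreaRect(q[:,:2].astype(np.float32)),np.median(q[:,2]))
    # block face
    m=(P[...,0]>555)&(P[...,0]<660)&(abs(P[...,1]-27)<100)&(d>0)&(Z>45)&(Z<115)
    q=P[m];best=0;rng=np.random.default_rng(0)
    for _ in range(3000):
        a,b,c=q[rng.choice(len(q),3,False)];nn=np.cross(b-a,c-a);l=np.linalg.norm(nn)
        if l<200:continue
        nn/=l;nn*=np.sign(nn[2]) or 1
        if abs(nn[2]-.866)>.08 or nn[0]>0:continue
        s=(abs((q-a)@nn)<1.5).sum()
        if s>best:best=s;bn,ba=nn,a
    inl=q[abs((q-ba)@bn)<1.8];ba=inl.mean(0);bn=np.linalg.svd(inl-ba,full_matrices=False)[2][2];bn*=np.sign(bn[2])
    print(n,"face",best,bn.round(3),"tilt",np.degrees(np.arccos(bn[2])).round(1),"yaw",np.degrees(np.arctan2(-bn[1],-bn[0])).round(1),ba.round(1),"zrange",np.percentile(inl[:,2],[1,99]),"y",np.percentile(inl[:,1],[1,99]))
    s=(P-ba)@bn; hole=(m|((P[...,0]>555)&(P[...,0]<680)&(abs(P[...,1]-27)<110)&(Z>20)))&(s<-3)&(Z<100)
    N,L,S,C=cv2.connectedComponentsWithStats(hole.astype(np.uint8))
    v,u=np.mgrid[:480,:640]
    for i in range(1,N):
        if not 80<S[i,4]<900: continue
        cn=cv2.findContours((L==i).astype(np.uint8),0,1)[0][0][:,0].astype(float)
        ray=np.c_[(cn[:,0]-K[0,2])/K[0,0],-(cn[:,1]-K[1,2])/K[1,1],-np.ones(len(cn))]@R.T
        X=o+ray*(((ba-o)@bn)/(ray@bn))[:,None]
        e1=np.cross(bn,[1,0,0]);e1/=np.linalg.norm(e1);e2=np.cross(bn,e1)
        uv=np.c_[(X-ba)@e1,(X-ba)@e2]; cc,r=cv2.minEnclosingCircle(uv.astype(np.float32))
        ctr=ba+cc[0]*e1+cc[1]*e2
        print("  hole",S[i,4],C[i].round(0),ctr.round(1),"r",round(r,1),"bottom",(ctr-48*bn).round(1))
```

```text
scene red 256 z 130.9 circ [454.7 282.6] 23.0 mean [454.5 281.5]
scene green 210 z 122.2 circ [505.1 373. ] 22.6 mean [503.6 371.9]
scene black 197 z 127.2 circ [440.1 364.3] 21.9 mean [439.8 363.4]
scene shk 65 z 110.1 circ [513.4 290.8] 13.8 mean [513.7 290. ]
scene roof 3960 ((706.4122924804688, 23.42363739013672), (226.57708740234375, 126.1332015991211), 87.15731048583984) 162.61592594563285
scene front strip 246 ((553.4522094726562, 32.10041809082031), (202.38629150390625, 10.497318267822266), 87.12106323242188) 52.623902751268815
scene face 585 [-0.497  0.023  0.867] tilt 29.9 yaw -2.6 [606.   26.1  80. ] zrange [51.02025999 96.22445739] y [-68.60415004 125.81311047]
  hole 103 [324. 196.] [641.7 125.4  97.9] r 27.1 bottom [665.6 124.3  56.2]
  hole 311 [326. 214.] [612.   99.3  81.5] r 28.5 bottom [635.9  98.2  39.9]
  hole 330 [349. 229.] [607.   27.8  80.6] r 26.5 bottom [630.9  26.7  38.9]
  hole 239 [333. 240.] [570.8  50.8  59.2] r 59.9 bottom [594.6  49.7  17.5]
  hole 345 [374. 243.] [606.4 -41.2  82. ] r 27.5 bottom [630.3 -42.3  40.4]
  hole 321 [376. 256.] [595.  -44
[... 394 characters left out ...]
86.93758392333984) 162.41305331601382
top front strip 211 ((556.4664916992188, 32.83849334716797), (200.33555603027344, 8.847233772277832), 86.88301086425781) 52.577722068167304
top face 533 [-0.49   0.026  0.871] tilt 29.4 yaw -3.0 [606.6  32.5  78.2] zrange [49.04116124 95.72166394] y [-67.42198974 126.597311  ]
  hole 719 [373. 205.] [630.   23.2  91.7] r 103.8 bottom [653.5  21.9  49.9]
  hole 383 [327. 215.] [600.5 106.2  72.6] r 42.0 bottom [624.1 105.   30.8]
  hole 308 [355. 212.] [611.3  30.6  80.9] r 26.9 bottom [634.8  29.4  39.1]
  hole 121 [366. 229.] [572.7   2.6  60.1] r 33.4 bottom [596.2   1.3  18.2]
  hole 87 [344. 229.] [572.3  57.6  58.2] r 24.8 bottom [595.8  56.3  16.4]
```

Emit:
step_arm:
  deltas:
    - [[0.25,0.016,-0.01,-0.006,0,0,0.05],[0.25,0.0325,-0.0202,-0.012,0,0,0.1],[0.25,0.0325,-0.0202,-0.012,0,0,0.1],[0.25,0.0325,-0.0202,-0.012,0,0,0.1],[0.25,0.0325,-0.0202,-0.012,0,0,0],[0.25,0.0325,-0.0202,-0.012,0,0,0],[0.25,0.0325,-0.0202,-0.012,0,0,0],[0.25,0.016,-0.0102,-0.006,0,0,0],[0.25,0,0,0,0,0,0]]

```text
t: 1.0
tcp_pos: [442.2, 363.8, 218.3]
tool_rot: [-0.001, 0.026, 1.0, -0.001]
wrist_force: [0.1, 0.0, 0.1]
opening: 63.9
grasp_force: 0.0
```

Emit:
step_arm:
  deltas:
    - [[0.25,-0.001,0.001,-0.015,0,0,0],[0.25,0,0,-0.02,0,0,0],[0.25,0,0,-0.015,0,0,0],[0.25,0,0,-0.006,0,0,0],[0.25,0,0,0,0,0,0],[1,0,0,0,0,0,0],[1,0,0,0,0,0,0],[1,0,0,0,0,0,0],[1,0,0,0,0,0,0],[1,0,0,0,0,0,0]]

```text
t: 2.0
tcp_pos: [439.9, 366.6, 165.0]
tool_rot: [0.001, 0.024, 1.0, 0.001]
wrist_force: [-0.9, -1.0, 5.8]
opening: 39.1
grasp_force: 59.9
```

Emit:
step_arm:
  deltas:
    - [[1,0,0,0.01,0,0,0],[1,0,0,0.02,0,0,0],[1,0,0,0.03,0,0,0],[1,0,0,0.03,0,0,0],[1,0,0,0.03,0,0,0],[1,0,0,0.02,0,0,0],[1,0,0,0,0,0,0]]

```text
t: 2.7
tcp_pos: [440.1, 366.8, 307.4]
tool_rot: [0.002, 0.024, 1.0, 0.002]
wrist_force: [-0.0, 0.1, -2.2]
opening: 38.8
grasp_force: 60.3
```

Emit:
step_arm:
  deltas:
    - [[1,0.004,-0.02,0,0,0,0],[1,0.008,-0.04,0,-0.0027,-0.0523,0],[1,0.01,-0.048,0,-0.0027,-0.0523,0],[1,0.01,-0.048,0,-0.0027,-0.0523,0],[1,0.01,-0.048,0,-0.0027,-0.0523,0],[1,0.01,-0.048,0,-0.0054,-0.1046,0],[1,0.01,-0.048,0,-0.0054,-0.1046,0],[1,0.01,-0.048,0,-0.0054,-0.1046,0],[1,0.008,-0.04,0,0,0,0],[1,0.002,-0.012,0,0,0,0]]

```text
t: 3.7
tcp_pos: [520.9, -36.7, 303.1]
tool_rot: [0.259, 0.025, 0.966, -0.008]
wrist_force: [0.0, -0.2, -1.7]
opening: 39.2
grasp_force: 60.6
```

Emit:
step_arm:
  deltas:
    - [[1,0,0,-0.01,0,0,0],[1,0,0,-0.02,0,0,0],[1,0,0,-0.02,0,0,0],[1,0,0,-0.01,0,0,0],[1,0,0,0,0,0,0]]

```text
t: 4.2
tcp_pos: [520.7, -32.3, 241.8]
tool_rot: [0.257, 0.023, 0.966, -0.006]
wrist_force: [0.7, 0.1, -0.6]
opening: 38.9
grasp_force: 60.6
```

```bash
cat >> h.py <<'E'
from scipy.optimize import least_squares
def state(k=8):
    S=[robot.get_obs() for _ in range(k)]
    p=np.mean([s["tcp_pos"] for s in S],0);R=Ro.from_quat([np.roll(s["tool_rot"],-1) for s in S]).mean().as_matrix()
    return p,R,np.std([s["tcp_pos"] for s in S],0)
def jarfit(r,L,pic=None,s0=78):
    p,T,sd=state();zt=T[:,2];print("tcp",p.round(1),"sd",sd.round(1),"zt",zt.round(3),"yt",T[:,1].round(3))
    for n in("scene","top"):
        im,d,K,o,R=cam(n);P=cloud(d,K,o,R)
        if pic: cv2.imwrite(f"pics/{pic}_{n}.png",im[...,::-1])
        q=(P-p)@T; m=(d>0)&(q[...,2]>s0)&(q[...,2]<L+12)&(np.hypot(q[...,0],q[...,1])<r+8)
        q=q[m]
        f=lambda a:np.hypot(q[:,0]-a[0]-a[2]*(q[:,2]-L),q[:,1]-a[1]-a[3]*(q[:,2]-L))-r
        a=least_squares(f,[0,0,0,0],loss="soft_l1").x
        res=np.median(abs(f(a)));b=p+T@[a[0],a[1],L]
        print(n,m.sum(),"off",a.round(3),"res",res.round(2),"far end",np.percentile(q[:,2],[95,99]).round(1),"bottom",b.round(1))
E
python3 - <<'E'
from h import *
jarfit(20.5,143,"b1")
E
```

```text
tcp [520.7 -32.3 241.8] sd [0. 0. 0.] zt [ 0.496 -0.024 -0.868] yt [ 0.048  0.999 -0.   ]
scene 37 off [-1.02  -2.109  0.022 -0.025] res 0.22 far end [130.8 136.4] bottom [592.5 -37.9 118.2]
top 91 off [-5.113 -0.869  0.007 -0.023] res 0.25 far end [137.5 141.5] bottom [596.1 -36.8 120.2]
```

View pics/b1_scene.png

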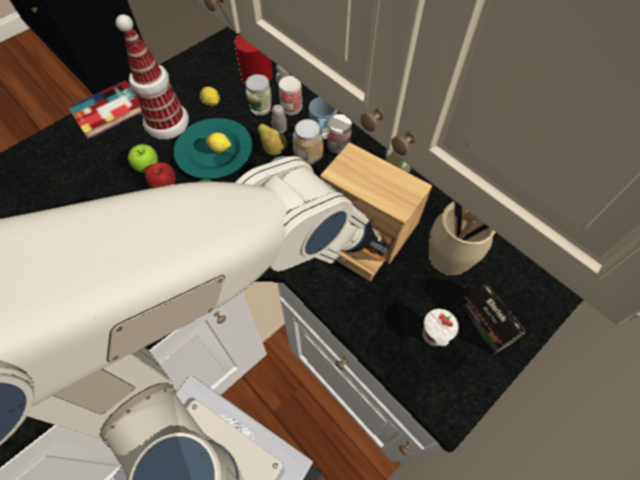

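The arm hides the jar in the scene view (gripper at (370,243) over the right pocket). I check the reading noise over several periods and fit the jar from the top view.

```bash
cat >> h.py <<'E'
def avg(k=8):
    A=[]
    for _ in range(k):
        viewer.read_camera("top");s=robot.get_obs();A.append(np.r_[s["tcp_pos"],q2R(s["tool_rot"])[:,2]*1000,s["wrist_force"]])
    A=np.array(A);print("avg",A.mean(0).round(1),"sd",A.std(0).round(1));return A.mean(0)
E
python3 - <<'E'
from h import *
avg()
E
```

```text
avg [ 5.219e+02 -3.340e+01  2.446e+02  5.004e+02 -2.590e+01 -8.654e+02
  2.000e-01  1.000e-01 -9.000e-01] sd [0.1 0.2 0.2 0.3 0.2 0.2 0.3 0.6 0.7]
```

Emit:
step_arm:
  deltas:
    - [[1,0,-0.0005,-0.0095,0,0,0],[1,0,0,-0.009,0,0,0],[1,0.005,-0.0002,-0.0087,0,0,0],[1,0.005,-0.0003,-0.0087,0,0,0],[1,0.0025,-0.0001,-0.0043,0,0,0],[1,0.0025,-0.0001,-0.0043,0,0,0],[1,0.0025,-0.0001,-0.0043,0,0,0],[1,0,0,0,0,0,0]]

```text
t: 5.5
tcp_pos: [539.2, -34.9, 194.5]
tool_rot: [0.258, 0.024, 0.966, -0.007]
wrist_force: [0.3, -0.0, -0.4]
opening: 38.7
grasp_force: 60.6
```

Emit:
step_arm:
  deltas:
    - [[1,0.004,-0.0002,-0.0069,0,0,0],[1,0.004,-0.0002,-0.0069,0,0,0],[1,0.004,-0.0002,-0.0069,0,0,0],[1,0.003,-0.0001,-0.0052,0,0,0],[1,0.0015,-0.0001,-0.0026,0,0,0],[1,0.0015,-0.0001,-0.0026,0,0,0],[1,0,0,0,0,0,0]]

```text
t: 6.2
tcp_pos: [557.1, -35.8, 163.6]
tool_rot: [0.259, 0.024, 0.966, -0.007]
wrist_force: [-0.9, -0.6, -0.6]
opening: 38.8
grasp_force: 60.6
```

Emit:
step_arm:
  deltas:
    - [[1,0.001,0,-0.0017,0,0,0],[1,0.001,0,-0.0017,0,0,0],[1,0,0,0,0,0,0]]

```text
t: 6.5
tcp_pos: [559.8, -35.9, 161.3]
tool_rot: [0.26, 0.024, 0.965, -0.007]
wrist_force: [-0.1, -0.2, 1.2]
opening: 38.8
grasp_force: 60.7
```

Emit:
step_arm:
  deltas:
    - [[1,0.001,0,-0.0017,0,0,0],[1,0,0,0,0,0,0]]

```text
t: 6.7
tcp_pos: [561.2, -36.0, 160.3]
tool_rot: [0.26, 0.023, 0.965, -0.007]
wrist_force: [-0.5, -0.6, 6.6]
opening: 39.0
grasp_force: 61.0
```

Emit:
step_arm:
  deltas:
    - [[0.25,0,0,0,0,0,0],[0.25,0,0,0,0,0,0],[0.25,0,0,0,0,0,0],[0.25,-0.005,0.0003,0.0087,0,0,0],[0.25,-0.01,0.0005,0.0173,0,0,0],[0.25,-0.015,0.0007,0.026,0,0,0],[0.25,-0.015,0.0007,0.026,0,0,0],[0.25,-0.005,0.0003,0.0087,0,0,0],[0.25,0,0,0,0,0,0]]

```text
t: 7.6
tcp_pos: [510.0, -33.3, 247.4]
tool_rot: [0.26, 0.024, 0.965, -0.007]
wrist_force: [0.6, -0.9, -0.0]
opening: 63.6
grasp_force: 0.0
```

Emit:
step_arm:
  deltas:
    - [[0.25,-0.004,0.02,0,0,0,0],[0.25,-0.006,0.038,0,0.0027,0.0523,0],[0.25,-0.007,0.04,0,0.0027,0.0523,0],[0.25,-0.007,0.04,0,0.0027,0.0523,0],[0.25,-0.007,0.04,0,0.0027,0.0523,0],[0.25,-0.007,0.04,0,0.0054,0.1046,0],[0.25,-0.007,0.04,0,0.0054,0.1046,0],[0.25,-0.006,0.035,-0.005,0.0054,0.1046,0],[0.25,-0.004,0.02,-0.005,0,0,0],[0.25,0,0.004,0,0,0,0]]

```text
t: 8.6
tcp_pos: [454.9, 285.7, 232.7]
tool_rot: [-0.002, 0.023, 1.0, -0.001]
wrist_force: [-1.1, 0.1, -0.2]
opening: 63.8
grasp_force: 0.0
```

Run:
```python
from h import *
avg(5)
im,d,K,o,R=cam("top");P=cloud(d,K,o,R);cv2.imwrite("pics/t2.png",cv2.resize(im[150:350,180:440],None,fx=3,fy=3)[...,::-1])
c=np.array([605.6,-38.6,80.5])+56*np.array([-.499,.025,.866])
m=(np.linalg.norm(P-c,axis=-1)<35)&(d>0)&(P[...,2]>90);q=P[m]-np.array([605.6,-38.6,80.5]);s=q@np.array([-.499,.025,.866])
print("black lid height over mouth",np.percentile(s,[80,90,97]),P[m][s>np.percentile(s,60)].mean(0))
```

```text
avg [ 4.550e+02  2.837e+02  2.346e+02 -1.100e+00 -8.000e-01 -1.000e+03
 -1.000e-01 -1.000e-01 -3.000e-01] sd [0.1 0.8 0.8 1.  0.4 0.  0.3 0.5 0.3]
black lid height over mouth [54.90215165 56.0052298  56.97679682] [581.05025729 -37.44941561 130.10170065]
```

View pics/t2.png

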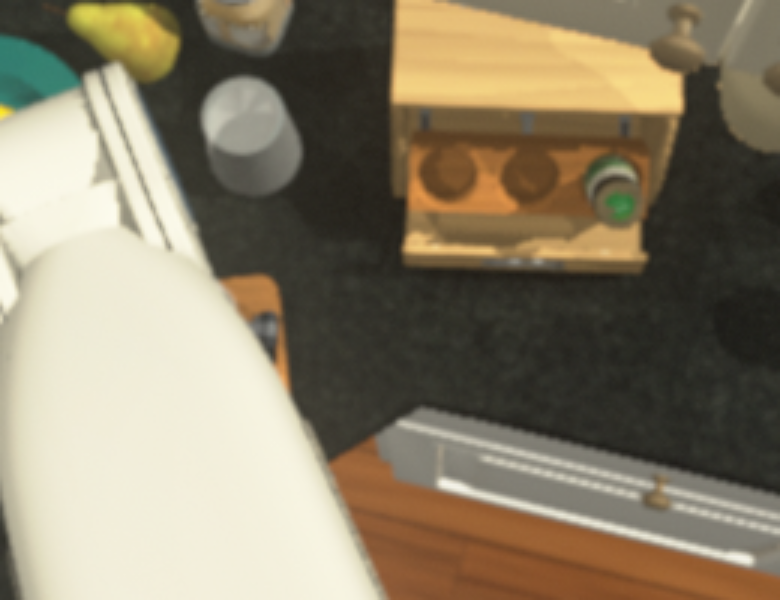

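The black jar is seated in the right pocket, with its lid 56 mm out (crop (615,200)). Red is next.

Emit:
step_arm:
  deltas:
    - [[0.25,0.001,-0.0005,-0.015,0,0,0],[0.25,0,0,-0.025,0,0,0],[0.25,0,0,-0.02,0,0,0],[0.25,0,0,-0.01,0,0,0],[0.25,0,0,0,0,0,0],[1,0,0,0,0,0,0],[1,0,0,0,0,0,0],[1,0,0,0,0,0,0],[1,0,0,0,0,0,0],[1,0,0,0,0,0,0]]

```text
t: 9.9
tcp_pos: [456.7, 283.4, 166.9]
tool_rot: [0.001, 0.024, 1.0, 0.0]
wrist_force: [0.6, -1.8, 6.8]
opening: 43.4
grasp_force: 61.1
```

Run:
```python
from h import *
avg(3);print(robot.get_obs()["opening"])
```

```text
avg [ 4.567e+02  2.834e+02  1.669e+02  2.500e+00  6.000e-01 -1.000e+03
  1.000e-01 -1.600e+00  6.200e+00] sd [0.  0.  0.  0.  0.  0.  0.5 0.4 0.3]
43.59151941385842
```

Emit:
step_arm:
  deltas:
    - [[1,0,0,0.01,0,0,0],[1,0,0,0.02,0,0,0],[1,0,0,0.03,0,0,0],[1,0,0,0.03,0,0,0],[1,0,0,0.03,0,0,0],[1,0,0,0.02,0,0,0],[1,0,0,0,0,0,0]]

```text
t: 10.75
tcp_pos: [456.6, 283.6, 308.9]
tool_rot: [0.002, 0.024, 1.0, 0.001]
wrist_force: [0.2, 0.1, -1.3]
opening: 43.1
grasp_force: 61.1
```

Emit:
step_arm:
  deltas:
    - [[1,0.004,-0.015,0,0,0,0],[1,0.007,-0.025,0,-0.0027,-0.0523,0],[1,0.008,-0.03,0,-0.0027,-0.0523,0],[1,0.008,-0.03,0,-0.0027,-0.0523,0],[1,0.008,-0.03,0,-0.0027,-0.0523,0],[1,0.008,-0.03,0,-0.0054,-0.1046,0],[1,0.008,-0.03,0,-0.0054,-0.1046,0],[1,0.008,-0.03,0,-0.0054,-0.1046,0],[1,0.006,-0.02,0,0,0,0],[1,0.0025,-0.01,0,0,0,0]]

```text
t: 11.75
tcp_pos: [522.5, 31.2, 304.2]
tool_rot: [0.258, 0.025, 0.966, -0.008]
wrist_force: [-0.0, 0.4, -1.3]
opening: 43.6
grasp_force: 61.2
```

Emit:
step_arm:
  deltas:
    - [[1,0,0,-0.01,0,0,0],[1,0,0,-0.02,0,0,0],[1,0,0,-0.02,0,0,0],[1,0,0,-0.01,0,0,0],[1,0,0,0,0,0,0]]

```text
t: 12.25
tcp_pos: [522.8, 33.9, 243.3]
tool_rot: [0.257, 0.023, 0.966, -0.007]
wrist_force: [0.1, 0.2, -1.3]
opening: 43.1
grasp_force: 61.2
```

Run:
```python
from h import *
avg(6)
jarfit(22.5,145)
```

```text
avg [ 5.239e+02  3.350e+01  2.460e+02  4.999e+02 -2.560e+01 -8.657e+02
  3.000e-01 -2.000e-01 -1.100e+00] sd [0.2 0.2 0.6 1.1 0.2 0.6 0.5 0.4 0.3]
tcp [523.9  33.3 246.5] sd [0. 0. 0.] zt [ 0.501 -0.026 -0.865] yt [ 0.049  0.999 -0.001]
scene 46 off [-0.039 -0.327 -0.     0.003] res 0.19 far end [125.2 132.9] bottom [596.5  29.3 121. ]
top 99 off [-1.723 -0.175  0.002 -0.008] res 0.26 far end [136.2 142. ] bottom [598.   29.4 121.9]
```

Emit:
step_arm:
  deltas:
    - [[1,-0.0005,0.0005,-0.0095,0,0,0],[1,0,0,-0.0095,0,0,0],[1,0.005,-0.0002,-0.0087,0,0,0],[1,0.005,-0.0003,-0.0087,0,0,0],[1,0.0025,-0.0001,-0.0043,0,0,0],[1,0.0015,-0.0001,-0.0026,0,0,0],[1,0.0015,-0.0001,-0.0026,0,0,0],[1,0,0,0,0,0,0]]

```text
t: 13.45
tcp_pos: [539.2, 32.9, 200.1]
tool_rot: [0.259, 0.024, 0.965, -0.007]
wrist_force: [0.2, -1.0, -1.0]
opening: 43.2
grasp_force: 61.4
```

Emit:
step_arm:
  deltas:
    - [[1,0.002,-0.0001,-0.0035,0,0,0],[1,0.002,-0.0001,-0.0035,0,0,0],[1,0.002,-0.0001,-0.0035,0,0,0],[1,0.002,-0.0001,-0.0035,0,0,0],[1,0,0,0,0,0,0]]

```text
t: 13.95
tcp_pos: [547.2, 32.5, 186.4]
tool_rot: [0.26, 0.024, 0.965, -0.007]
wrist_force: [0.5, 0.0, -0.8]
opening: 43.2
grasp_force: 62.9
```

22 mm deep with no force. I continue down the bore.

Emit:
step_arm:
  deltas:
    - [[1,0.002,-0.0001,-0.0035,0,0,0],[1,0.003,-0.0001,-0.0052,0,0,0],[1,0.003,-0.0002,-0.0052,0,0,0],[1,0.002,-0.0001,-0.0035,0,0,0],[1,0.001,-0.0001,-0.0017,0,0,0],[1,0,0,0,0,0,0]]

```text
t: 14.55
tcp_pos: [557.2, 32.0, 167.4]
tool_rot: [0.259, 0.023, 0.966, -0.007]
wrist_force: [-12.2, 0.7, 16.2]
opening: 43.4
grasp_force: 66.0
```

Emit:
step_arm:
  deltas:
    - [[1,0.001,0,-0.0017,0,0,0],[1,0.001,0,-0.0017,0,0,0],[1,0,0,0,0,0,0]]

```text
t: 14.85
tcp_pos: [557.1, 32.6, 163.7]
tool_rot: [0.258, 0.023, 0.966, -0.007]
wrist_force: [-30.0, 3.1, 29.4]
opening: 43.5
grasp_force: 70.2
```

Emit:
step_arm:
  deltas:
    - [[1,-0.001,0,0.0017,0,0,0],[1,-0.001,0,0.0017,0,0,0],[1,0,0,0,0,0,0]]

```text
t: 15.15
tcp_pos: [557.3, 31.9, 166.3]
tool_rot: [0.258, 0.024, 0.966, -0.007]
wrist_force: [0.5, 0.1, -1.4]
opening: 43.2
grasp_force: 66.8
```

Run:
```python
from h import *
a=avg(3);n=np.array([-.499,.025,.866])
print(np.linalg.norm(n),"t along n over mouth of TCP",(a[:3]-[609.1,29.3,80.5])@n)
im,d,K,o,R=cam("top");P=cloud(d,K,o,R);Z=P[...,2]
cv2.imwrite("pics/t3.png",cv2.resize(im[150:350,240:500],None,fx=3,fy=3)[...,::-1])
m=(abs(Z-52)<3)&(P[...,0]>520)&(P[...,0]<640)&(abs(P[...,1]-25)<130);q=P[m]
print("strip pts",m.sum(),"x",np.percentile(q[:,0],[2,50,98]),"y",np.percentile(q[:,1],[2,98]))
```

```text
avg [ 5.575e+02  3.190e+01  1.661e+02  4.986e+02 -2.590e+01 -8.664e+02
  1.000e-01 -1.000e-01 -1.200e+00] sd [0.  0.  0.  0.  0.  0.  0.2 0.2 0.7]
0.9997909781549341 t along n over mouth of TCP 99.98080701226708
strip pts 174 x [618.92591405 626.49304241 633.7529492 ] y [-72.24051136 133.33231097]
```

View pics/t3.png

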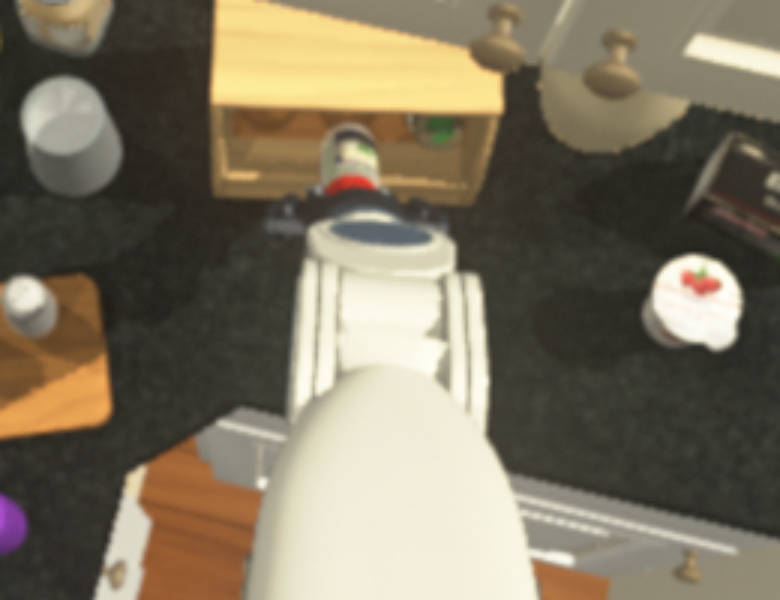

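The carriage has slid almost home (its front strip is now at crop y≈190), and the red jar is still in the gripper in front of the block. I measure the finger profile and the jar in hand.

Run:
```python
from h import *
jarfit(22.5,145,"r3",40)
p,T,_=state()
for n in("scene","top"):
    im,d,K,o,R=cam(n);P=cloud(d,K,o,R);q=((P-p)@T)
    for z in range(-5,130,10):
        m=(d>0)&(abs(q[...,2]-z)<5)&(abs(q[...,0])<40)&(abs(q[...,1])<75)&(P[...,2]>60)
        if m.sum()>3: print(n,z,m.sum(),"y",np.percentile(q[m][:,1],[1,99]).round(0),"x",np.percentile(q[m][:,0],[1,99]).round(0))
    M=np.array([609.1,29.3,80.5]);Z=P[...,2]
    m=(P[...,0]>600)&(P[...,0]<690)&(abs(P[...,1]+38)<30)&(Z>90)&(Z<150)&(d>0)
    print("black pts",m.sum(),P[m].mean(0) if m.any() else 0, np.percentile(P[m],[2,98],axis=0).round(0))
im=cv2.imread("pics/r3_scene.png");cv2.imwrite("pics/r3c.png",cv2.resize(im[120:300,250:480],None,fx=3,fy=3))
```

```text
tcp [557.5  31.9 166.1] sd [0. 0. 0.] zt [ 0.499 -0.026 -0.866] yt [ 0.049  0.999 -0.001]
scene 97 off [-3.3834e+01 -1.0320e+00 -3.3600e-01 -1.0000e-02] res 0.55 far end [100.7 117.1] bottom [659.1  25.7  57.4]
top 148 off [-16.166   6.678  -0.129   0.067] res 1.33 far end [133.6 141.3] bottom [644.2  34.1  48.6]
scene -5 17 y [-55. -22.] x [-16.  18.]
scene 5 12 y [-49. -20.] x [-16.  16.]
scene 15 20 y [-47. -30.] x [-12.  12.]
scene 25 7 y [-35. -11.] x [-16.  14.]
scene 35 8 y [-13.  -4.] x [-22. -16.]
scene 45 9 y [-16.  -5.] x [-23. -15.]
scene 55 31 y [-26.   5.] x [-28. -10.]
scene 65 39 y [-28.   8.] x [-32.   5.]
scene 75 39 y [-74.  10.] x [-40. -11.]
scene 85 36 y [-71.  11.] x [-39. -13.]
scene 95 23 y [-23.   4.] x [-39. -14.]
scene 105 18 y [-23.   8.] x [-40.  -9.]
scene 115 13 y [-24. -18.] x [-39. -16.]
scene 125 7 y [-25. -19.] x [-38. -13.]
black pts 272 [642.29671545 -45.18319842 123.58956059] [[626. -63.  93.]
 [668. -24. 135.]]
top -5 18 y [-58.  61.] x [-17.  -6.]
top 5 34 y [-56.  56.] x [-18.  -3.]
top 15 53 y [-52.  52.] x [-13.   2.]
top 25 26 y [-49.  51.] x [-20.  -3.]
top 35 32 y [-11.  24.] x [-23. -13.]
top 45 34 y [-24.  27.] x [-25. -11.]
top 55 48 y [-31.  34.] x [-30.  -8.]
top 65 51 y [-19.  24.] x [-34. -12.]
top 75 41 y [-21.  23.] x [-38. -15.]
top 85 37 y [-47.  22.] x [-40. -19.]
top 95 25 y [-21.  22.] x [-40. -23.]
top 105 14 y [-19.  22.] x [-39. -25.]
top 115 7 y [-18.  22.] x [-39. -29.]
top 125 6 y [-19.  22.] x [-39. -32.]
black pts 183 [642.41604596 -39.26928853 124.63815047] [[629. -58.  99.]
 [661. -22. 134.]]
```

View pics/r3c.png

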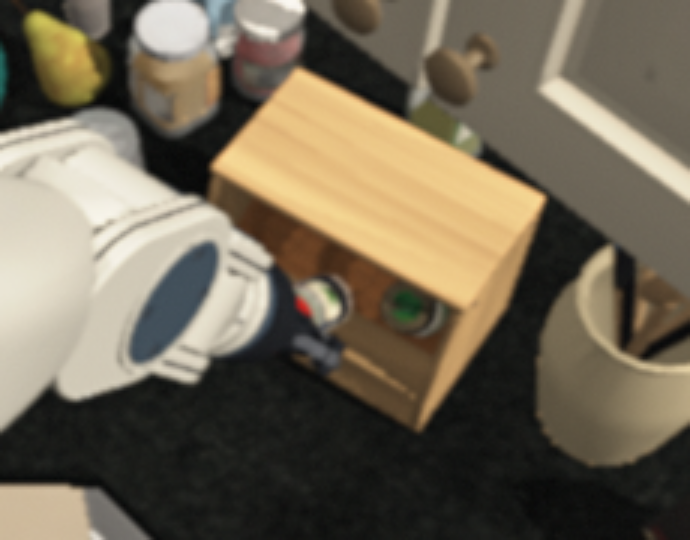

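The red jar has pivoted in the pads and rests between the front and the block. I pull it out along its own axis.

Emit:
step_arm:
  deltas:
    - [[1,-0.005,0.0003,0.006,0,0,0],[1,-0.01,0.0005,0.01,0,0,0],[1,-0.015,0.0007,0.015,0,0,0],[1,-0.02,0.001,0.02,0,0,0],[1,-0.02,0.001,0.02,0,0,0],[1,-0.02,0.001,0.02,0,0,0],[1,-0.015,0,0.015,0,0,0],[1,0,0,0.015,0,0,0],[1,0,0,0,0,0,0]]

```text
t: 16.45
tcp_pos: [452.3, 36.5, 290.7]
tool_rot: [0.261, 0.023, 0.965, -0.007]
wrist_force: [0.6, -0.8, -1.4]
opening: 43.5
grasp_force: 66.8
```

Run:
```python
from h import *
a=avg(3);print(robot.get_obs()["opening"])
jarfit(22.5,145,None,76)
im,d,K,o,R=cam("top");P=cloud(d,K,o,R);Z=P[...,2]
m=(abs(Z-52)<3)&(P[...,0]>520)&(P[...,0]<640)&(abs(P[...,1]-25)<130);q=P[m]
print("strip",m.sum(),cv2.minAreaRect(q[:,:2].astype(np.float32)))
```

```text
avg [ 4.522e+02  3.650e+01  2.881e+02  5.006e+02 -2.590e+01 -8.653e+02
  1.000e-01  0.000e+00 -1.500e+00] sd [0.1 0.  0.8 1.3 0.2 0.7 0.2 0.2 0.2]
43.25359953975365
tcp [452.1  36.5 287.2] sd [0. 0. 0.] zt [ 0.499 -0.026 -0.866] yt [ 0.049  0.999 -0.001]
scene 30 off [-3.2556e+01 -5.2400e-01 -3.1700e-01 -1.0000e-03] res 0.27 far end [119.  123.2] bottom [552.6  30.9 177.9]
top 7 off [-27.171   2.252  -0.241   0.028] res 0.11 far end [89.1 89.5] bottom [548.1  33.9 175.2]
strip 201 ((626.1796875, 29.3826904296875), (220.45274353027344, 10.801772117614746), 86.9173583984375)
```

Emit:
step_arm:
  deltas:
    - [[1,0,0.012,0.005,0.004,0.08,0],[1,0,0.025,0,0.004,0.08,0],[1,0,0.032,0,0.004,0.08,0],[1,0.001,0.034,0,0.004,0.08,0],[1,0.001,0.034,0,0.004,0.08,0],[1,0.001,0.034,0,0.0045,0.085,0],[1,0.001,0.034,0,0.0045,0.085,0],[1,0.001,0.034,0,0.0045,0.085,0],[1,0.0005,0.03,0,0.0045,0.085,0],[1,0,0.014,0,0.0045,0.09,0]]

```text
t: 17.75
tcp_pos: [458.1, 321.9, 291.4]
tool_rot: [-0.155, 0.023, 0.988, 0.004]
wrist_force: [-0.5, -0.1, -1.2]
opening: 43.4
grasp_force: 66.8
```

Emit:
step_arm:
  deltas:
    - [[1,0,0,-0.01,0,0,0],[1,0,0,-0.025,0,0,0],[1,0,0,-0.025,0,0,0],[1,0,0,-0.02,0,0,0],[1,0,0,-0.01,0,0,0],[1,0,0,0,0,0,0]]

```text
t: 18.35
tcp_pos: [457.6, 318.7, 201.3]
tool_rot: [-0.153, 0.024, 0.988, 0.003]
wrist_force: [0.1, -0.2, -0.6]
opening: 43.5
grasp_force: 66.8
```

Run:
```python
from h import *
a=avg(3);jarfit(22.5,145,"r5",60)
```

```text
avg [ 4.582e+02  3.192e+02  2.030e+02 -3.011e+02  1.540e+01 -9.535e+02
  1.000e-01  3.000e-01 -6.000e-01] sd [0.2 0.2 0.4 0.7 0.4 0.2 0.2 0.1 0.3]
tcp [458.4 319.3 203.5] sd [0. 0. 0.] zt [-0.3    0.016 -0.954] yt [0.049 0.999 0.001]
scene 266 off [-2.9851e+01  9.1400e-01 -3.2500e-01  1.7000e-02] res 0.72 far end [133.3 139.6] bottom [443.3 321.2  56.2]
  return _methods._mean(a, axis=axis, dtype=dtype,
  ret = ret.dtype.type(ret / rcount)
Traceback (most recent call last):
  File "h.py", line 29, in jarfit
    print(n,m.sum(),"off",a.round(3),"res",res.round(2),"far end",np.percentile(q[:,2],[95,99]).round(1),"bottom",b.round(1))
                                                                  ~~~~~~~~~~~~~^^^^^^^^^^^^^^^^
IndexError: index -1 is out of bounds for axis 0 with size 0
```

View pics/r5_scene.png

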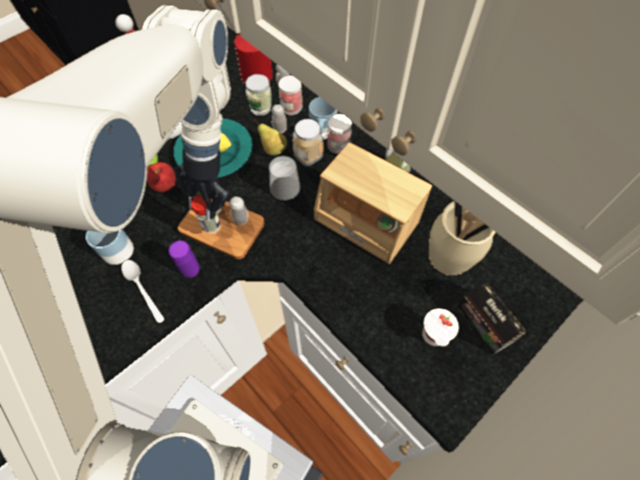

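The red jar hangs upright over the board at about (207,222), and everything else is still standing. I lower it until it touches.

Emit:
step_arm:
  deltas:
    - [[1,0,0,-0.015,0,0,0],[1,0,0,-0.012,0,0,0],[1,0,0,-0.006,0,0,0],[1,0,0,-0.002,0,0,0],[1,0,0,-0.001,0,0,0],[1,0,0,0,0,0,0]]

```text
t: 19.2
tcp_pos: [458.2, 319.5, 166.8]
tool_rot: [-0.153, 0.024, 0.988, 0.004]
wrist_force: [0.2, 0.0, -0.6]
opening: 43.2
grasp_force: 66.8
```

Emit:
step_arm:
  deltas:
    - [[1,0,0,-0.0015,0,0,0],[1,0,0,-0.0015,0,0,0],[1,0,0,0,0,0,0]]

```text
t: 19.5
tcp_pos: [458.0, 319.4, 163.5]
tool_rot: [-0.153, 0.024, 0.988, 0.004]
wrist_force: [0.3, 0.1, -1.4]
opening: 42.9
grasp_force: 66.8
```

Emit:
step_arm:
  deltas:
    - [[1,0,0,-0.0015,0,0,0],[1,0,0,-0.0015,0,0,0],[1,0,0,0,0,0,0]]

```text
t: 19.8
tcp_pos: [458.4, 319.4, 161.7]
tool_rot: [-0.152, 0.024, 0.988, 0.004]
wrist_force: [0.2, -0.6, 8.7]
opening: 43.7
grasp_force: 68.0
```

Contact. I release, retreat along the tool axis, and check that the jar stands.

Emit:
step_arm:
  deltas:
    - [[0.25,0,0,0,0,0,0],[0.25,0,0,0,0,0,0],[0.25,0,0,0,0,0,0],[0.25,0.003,0,0.0095,0,0,0],[0.25,0.006,0,0.019,0,0,0],[0.25,0.009,0,0.0285,0,0,0],[0.25,0.009,0,0.0285,0,0,0],[0.25,0.003,0,0.02,0,0,0]]

```text
t: 20.6
tcp_pos: [489.0, 319.4, 268.4]
tool_rot: [-0.152, 0.024, 0.988, 0.004]
wrist_force: [0.2, 0.5, -0.2]
opening: 64.2
grasp_force: 0.0
```

Emit:
step_arm:
  deltas:
    - [[1,0.002,-0.015,0,-0.004,-0.08,0],[1,0.007,-0.03,0,-0.004,-0.08,0],[1,0.008,-0.036,0,-0.004,-0.08,0],[1,0.009,-0.036,-0.005,-0.004,-0.08,0],[1,0.009,-0.036,-0.01,-0.004,-0.08,0],[1,0.008,-0.036,-0.01,-0.0045,-0.085,0],[1,0.008,-0.036,-0.015,-0.0045,-0.085,0],[1,0.005,-0.025,-0.01,-0.0045,-0.085,0],[1,0.004,-0.013,-0.006,-0.0045,-0.085,0],[1,0,0,0,-0.0045,-0.09,0]]

```text
t: 21.6
tcp_pos: [548.4, 54.6, 210.2]
tool_rot: [0.26, 0.025, 0.965, -0.008]
wrist_force: [-0.4, 0.1, -0.6]
opening: 0.0
grasp_force: 0.0
```

```bash
cat >> h.py <<'E'
def lids():
    for n in("scene","top"):
        im,d,K,o,R=cam(n);P=cloud(d,K,o,R);Z=P[...,2]
        m=(abs(Z-126)<9)&(P[...,0]>400)&(P[...,0]<545)&(P[...,1]>240)&(P[...,1]<410)&(d>0)
        N,L,S,C=cv2.connectedComponentsWithStats(m.astype(np.uint8))
        for i in range(1,N):
            if S[i,4]<60: continue
            q=P[L==i];z=np.percentile(q[:,2],75);q=q[abs(q[:,2]-z)<3];cc,r=cv2.minEnclosingCircle(q[:,:2].astype(np.float32));print(n,S[i,4],np.round(cc,1),round(r,1),"z",z.round(1),"flat sd",q[:,2].std().round(1))
        m=(abs(Z-52)<3)&(P[...,0]>520)&(P[...,0]<640)&(abs(P[...,1]-25)<130)&(d>0);q=P[m]
        if m.sum()>20: print(n,"strip",m.sum(),cv2.minAreaRect(q[:,:2].astype(np.float32)))
E
python3 - <<'E'
from h import *
a=avg(3);lids()
E
```

```text
avg [ 546.8   56.   209.8  500.7  -26.3 -865.2   -1.     0.9   -0. ] sd [0.3 0.3 0.3 3.  0.5 1.8 0.9 0.5 0.8]
scene strip 141 ((621.302490234375, -24.497318267822266), (22.67323875427246, 123.95208740234375), 3.097210645675659)
top 260 [507.1 373.6] 21.7 z 123.0 flat sd 1.3
top 315 [446.9 320.4] 21.9 z 131.3 flat sd 1.4
top strip 186 ((630.45361328125, 25.702011108398438), (217.48992919921875, 19.12721061706543), 87.75890350341797)
```

Emit:
step_arm:
  deltas:
    - [[1,0.011,-0.001,-0.011,0,0,0],[1,0.011,-0.0005,-0.012,0,0,0],[1,0.0075,-0.0004,-0.013,0,0,0],[1,0.0075,-0.0004,-0.013,0,0,0],[1,0.005,-0.0003,-0.0087,0,0,0],[1,0.005,-0.0002,-0.0087,0,0,0],[1,0,0,0,0,0,0]]

```text
t: 22.55
tcp_pos: [595.5, 53.7, 142.1]
tool_rot: [0.258, 0.023, 0.966, -0.007]
wrist_force: [0.3, 0.1, -0.5]
opening: -0.1
grasp_force: 0.0
```

Emit:
step_arm:
  deltas:
    - [[1,0.005,-0.0003,-0.0087,0,0,0],[1,0.005,-0.0003,-0.0087,0,0,0],[1,0.005,-0.0003,-0.0087,0,0,0],[1,0,0,0,0,0,0]]

```text
t: 22.95
tcp_pos: [610.1, 52.6, 116.1]
tool_rot: [0.258, 0.023, 0.966, -0.007]
wrist_force: [-0.9, 0.4, 0.4]
opening: 0.1
grasp_force: 0.0
```

Emit:
step_arm:
  deltas:
    - [[1,0.004,-0.0002,-0.0069,0,0,0],[1,0.0035,-0.0002,-0.0061,0,0,0],[1,0,0,0,0,0,0]]

```text
t: 23.25
tcp_pos: [617.7, 52.3, 103.7]
tool_rot: [0.258, 0.023, 0.966, -0.007]
wrist_force: [0.3, 0.6, 1.6]
opening: 0.0
grasp_force: 0.0
```

Emit:
step_arm:
  deltas:
    - [[1,-0.005,0.0003,0,0,0,0],[1,-0.005,0.0003,0,0,0,0],[1,-0.005,0.0002,0,0,0,0],[1,-0.005,0.0003,0,0,0,0],[1,0,0,0,0,0,0]]

```text
t: 23.75
tcp_pos: [596.5, 53.6, 104.6]
tool_rot: [0.258, 0.023, 0.966, -0.007]
wrist_force: [0.2, -0.1, -0.1]
opening: 0.1
grasp_force: 0.0
```

Emit:
step_arm:
  deltas:
    - [[1,-0.008,0.0004,0,0,0,0],[1,-0.01,0.0005,0,0,0,0],[1,-0.01,0.0005,0,0,0,0]]

```text
t: 24.05
tcp_pos: [569.0, 54.9, 104.9]
tool_rot: [0.259, 0.023, 0.966, -0.007]
wrist_force: [2.4, -1.1, 3.0]
opening: 0.1
grasp_force: 1.5
```

Emit:
step_arm:
  deltas:
    - [[1,-0.01,0.0005,0,0,0,0],[1,-0.01,0.0005,0,0,0,0],[1,-0.01,0.0005,0,0,0,0],[1,-0.006,0.0003,0,0,0,0],[1,0,0,0,0,0,0]]

```text
t: 24.55
tcp_pos: [532.0, 56.7, 104.1]
tool_rot: [0.258, 0.023, 0.966, -0.007]
wrist_force: [-0.7, -0.3, -0.2]
opening: 0.2
grasp_force: 0.0
```

Run:
```python
from h import *
a=avg(3);lids()
```

```text
avg [ 5.330e+02  5.660e+01  1.042e+02  4.983e+02 -2.580e+01 -8.666e+02
  3.000e-01 -3.000e-01  1.000e-01] sd [0.3 0.  0.  0.2 0.  0.1 0.7 0.2 0.4]
scene 154 [504.4 373. ] 21.3 z 123.1 flat sd 1.3
scene strip 213 ((586.8638305664062, 27.932998657226562), (224.65443420410156, 107.65003204345703), 88.83234405517578)
top 263 [506.9 372.9] 22.0 z 123.0 flat sd 1.4
top 315 [446.9 319.4] 22.0 z 131.4 flat sd 1.4
top strip 125 ((585.7359008789062, 31.75275421142578), (220.41929626464844, 94.09571838378906), 86.71694946289062)
```

Emit:
step_arm:
  deltas:
    - [[1,-0.005,0.0003,0.0087,0,0,0],[1,-0.01,0.0005,0.0173,0,0,0],[1,-0.015,0.0007,0.026,0,0,0],[1,-0.015,0.0007,0.026,0,0,0],[1,-0.015,0.0007,0.026,0,0,0]]

```text
t: 25.3
tcp_pos: [472.5, 59.6, 209.8]
tool_rot: [0.259, 0.023, 0.966, -0.007]
wrist_force: [-0.0, 0.6, 0.6]
opening: 0.0
grasp_force: 0.0
```

Emit:
step_arm:
  deltas:
    - [[0.25,-0.002,0.015,0.005,0.0027,0.0523,0],[0.25,-0.003,0.025,0.01,0.0027,0.0523,0],[0.25,-0.004,0.035,0.01,0.0027,0.0523,0],[0.25,-0.004,0.035,0,0.0027,0.0523,0],[0.25,-0.004,0.035,0,0.0054,0.1046,0],[0.25,-0.004,0.035,0,0.0054,0.1046,0],[0.25,-0.004,0.035,0,0.0054,0.1046,0],[0.25,-0.002,0.028,0,0,0,0],[0.25,0,0.016,0,0,0,0],[0.25,0,0,0,0,0,0]]

```text
t: 26.3
tcp_pos: [446.2, 319.8, 233.6]
tool_rot: [0.0, 0.023, 1.0, -0.0]
wrist_force: [0.3, -0.7, -0.3]
opening: 64.2
grasp_force: 0.0
```

```bash
cat >> h.py <<'E'
NB=np.array([-.4994,.0253,.866]);YR=np.array([.0506,.9987,0]);XR=np.array([.9987,-.0506,0]);E2=np.cross(NB,YR)
def carriage(pic=None):
    """front-edge x of carriage, bore mouths (rack yaw and lean known)"""
    for n in("scene","top"):
        im,d,K,o,R=cam(n);P=cloud(d,K,o,R);Z=P[...,2]
        if pic: cv2.imwrite(f"pics/{pic}_{n}.png",im[...,::-1])
        X=P@XR;Y=P@YR; yc=29.3+609*.0506
        m=(d>0)&(abs(Z-52.5)<2)&(abs(Y-yc)<100)&(X>500)&(X<640)
        x0=np.percentile(X[m],3);s=m&(X<x0+14)
        print(n,"front strip centre X",np.median(X[s]).round(1),"edge",x0.round(1),"n",s.sum(), "Yc",((np.percentile(Y[s],1)+np.percentile(Y[s],99))/2).round(1))
        # face plane offset: histogram of NB distance in block zone
        m=(d>0)&(X>x0+30)&(X<x0+95)&(abs(Y-yc)<100)&(Z>48)&(Z<100);h=P[m]@NB
        c,e=np.histogram(h,bins=np.arange(h.min(),h.max(),1));c=np.convolve(c,np.ones(3),"same");k=np.argmax(c);f=np.median(h[abs(h-e[k]-.5)<2])
        hole=(d>0)&(X>x0+30)&(X<x0+110)&(abs(Y-yc)<105)&(P@NB<f-3)&(Z<110)
        N,L,S,C=cv2.connectedComponentsWithStats(hole.astype(np.uint8))
        for i in range(1,N):
            if not 150<S[i,4]<900: continue
            cn=cv2.findContours((L==i).astype(np.uint8),0,1)[0][0][:,0].astype(float)
            ray=np.c_[(cn[:,0]-K[0,2])/K[0,0],-(cn[:,1]-K[1,2])/K[1,1],-np.ones(len(cn))]@R.T
            Q=o+ray*((f-o@NB)/(ray@NB))[:,None];cc,r=cv2.minEnclosingCircle(np.c_[Q@YR,Q@E2].astype(np.float32))
            M=f*NB+cc[0]*YR+cc[1]*E2
            if r<36: print("  hole",S[i,4],"mouth",M.round(1),"r",round(r,1),"Y",round(cc[0],1))
E
python3 - <<'E'
from h import *
a=avg(3);carriage("c6")
E
```

```text
avg [ 4.461e+02  3.182e+02  2.338e+02  2.000e-01 -4.000e-01 -1.000e+03
  0.000e+00  2.000e-01 -3.000e-01] sd [0.1 0.4 0.1 0.1 0.1 0.  0.2 0.4 0.1]
scene front strip centre X 537.5 edge 533.9 n 172 Yc 61.1
  hole 338 mouth [594.7  30.   80.7] r 28.0 Y 60.1
top front strip centre X 540.8 edge 537.0 n 183 Yc 62.1
  hole 302 mouth [601.3  98.1  80.9] r 26.3 Y 128.5
```

Emit:
step_arm:
  deltas:
    - [[0.25,-0.0005,0.0005,-0.015,0,0,0],[0.25,0,0,-0.025,0,0,0],[0.25,0,0,-0.02,0,0,0],[0.25,0,0,-0.01,0,0,0],[0.25,0,0,0,0,0,0],[1,0,0,0,0,0,0],[1,0,0,0,0,0,0],[1,0,0,0,0,0,0],[1,0,0,0,0,0,0],[1,0,0,0,0,0,0]]

```text
t: 27.55
tcp_pos: [446.6, 319.2, 164.8]
tool_rot: [0.001, 0.024, 1.0, 0.0]
wrist_force: [0.1, -0.5, 6.6]
opening: 43.6
grasp_force: 61.3
```

Emit:
step_arm:
  deltas:
    - [[1,0,0,0.01,0,0,0],[1,0,0,0.02,0,0,0],[1,0,0,0.03,0,0,0],[1,0,0,0.03,0,0,0],[1,0,0,0.03,0,0,0],[1,0,0,0.02,0,0,0],[1,0,0,0,0,0,0]]

```text
t: 28.25
tcp_pos: [446.6, 319.4, 306.9]
tool_rot: [0.002, 0.024, 1.0, 0.001]
wrist_force: [0.4, 1.1, -1.5]
opening: 43.6
grasp_force: 61.2
```

Emit:
step_arm:
  deltas:
    - [[1,0.004,-0.018,0,0,0,0],[1,0.007,-0.03,0,-0.0027,-0.0523,0],[1,0.0075,-0.034,0,-0.0027,-0.0523,0],[1,0.0075,-0.034,0,-0.0027,-0.0523,0],[1,0.0075,-0.034,0,-0.0027,-0.0523,0],[1,0.0075,-0.034,0,-0.0054,-0.1046,0],[1,0.0075,-0.034,0,-0.0054,-0.1046,0],[1,0.0075,-0.034,0,-0.0054,-0.1046,0],[1,0.006,-0.024,0,0,0,0],[1,0.002,-0.009,0,0,0,0]]

```text
t: 29.25
tcp_pos: [509.2, 32.3, 302.6]
tool_rot: [0.258, 0.024, 0.966, -0.007]
wrist_force: [0.3, -0.3, -0.6]
opening: 43.3
grasp_force: 61.4
```

Emit:
step_arm:
  deltas:
    - [[1,0,0,-0.01,0,0,0],[1,0,0,-0.02,0,0,0],[1,0,0,-0.02,0,0,0],[1,0,0,-0.01,0,0,0],[1,0,0,0,0,0,0]]

```text
t: 29.75
tcp_pos: [509.3, 35.0, 241.4]
tool_rot: [0.257, 0.023, 0.966, -0.007]
wrist_force: [-0.5, -0.0, -0.8]
opening: 43.2
grasp_force: 61.4
```

Run:
```python
from h import *
avg(5)
jarfit(22.5,143);carriage()
```

```text
avg [ 5.104e+02  3.450e+01  2.440e+02  4.997e+02 -2.540e+01 -8.658e+02
 -1.000e-01  3.000e-01 -8.000e-01] sd [0.2 0.2 0.6 1.1 0.3 0.6 0.3 0.4 0.3]
tcp [510.5  34.2 244.5] sd [0. 0. 0.] zt [ 0.501 -0.026 -0.865] yt [ 0.049  0.999 -0.002]
scene 47 off [1.085 0.837 0.004 0.023] res 0.26 far end [131.7 137.7] bottom [581.3  31.4 120.3]
top 100 off [-0.345  0.793  0.014  0.006] res 0.3 far end [137.1 140.6] bottom [582.5  31.3 121. ]
scene front strip centre X 537.3 edge 533.9 n 172 Yc 56.8
top front strip centre X 540.4 edge 537.3 n 42 Yc 87.3
  hole 302 mouth [602.1  96.6  80.5] r 25.7 Y 126.9
```

Emit:
step_arm:
  deltas:
    - [[1,-0.0008,-0.0007,-0.007,0,0,0],[1,0,0,-0.007,0,0,0],[1,0.005,-0.0003,-0.0087,0,0,0],[1,0.005,-0.0003,-0.0087,0,0,0],[1,0.003,-0.0001,-0.0052,0,0,0],[1,0.002,-0.0001,-0.0035,0,0,0],[1,0,0,0,0,0,0]]

```text
t: 30.9
tcp_pos: [524.4, 32.5, 202.7]
tool_rot: [0.258, 0.023, 0.966, -0.007]
wrist_force: [0.2, 0.9, -0.7]
opening: 43.5
grasp_force: 61.4
```

Run:
```python
from h import *
avg(3)
jarfit(22.5,143);carriage()
```

```text
avg [ 5.244e+02  3.250e+01  2.034e+02  4.993e+02 -2.570e+01 -8.661e+02
  3.000e-01 -3.000e-01 -1.200e+00] sd [0.  0.  0.2 0.3 0.  0.2 0.3 0.3 0.3]
tcp [524.3  32.5 203.7] sd [0. 0. 0.] zt [ 0.5   -0.026 -0.866] yt [ 0.049  0.999 -0.002]
scene 128 off [-3.537 -1.5   -0.093 -0.033] res 2.17 far end [145.2 146.6] bottom [598.8  27.2  81.6]
top 175 off [-4.663 -0.321 -0.074 -0.015] res 1.41 far end [147.5 149.2] bottom [599.8  28.4  82.2]
scene front strip centre X 536.9 edge 533.5 n 140 Yc 41.2
top front strip centre X 540.1 edge 537.5 n 48 Yc 60.1
```

Emit:
step_arm:
  deltas:
    - [[1,0.002,-0.0001,-0.0035,0,0,0],[1,0.002,-0.0001,-0.0035,0,0,0],[1,0.002,-0.0001,-0.0035,0,0,0],[1,0,0,0,0,0,0]]

```text
t: 31.65
tcp_pos: [530.4, 32.2, 192.3]
tool_rot: [0.258, 0.023, 0.966, -0.007]
wrist_force: [0.9, -0.4, -1.2]
opening: 43.0
grasp_force: 61.4
```

Run:
```python
from h import *
avg(3)
jarfit(22.5,143,None,62);carriage()
```

```text
avg [ 5.303e+02  3.220e+01  1.927e+02  4.991e+02 -2.580e+01 -8.662e+02
 -3.000e-01 -1.000e-01 -1.100e+00] sd [0.  0.  0.1 0.1 0.  0.1 0.3 0.5 0.6]
tcp [530.3  32.2 192.9] sd [0. 0. 0.] zt [ 0.499 -0.026 -0.866] yt [ 0.049  0.999 -0.002]
scene 144 off [-3.881 -1.166 -0.078 -0.022] res 1.97 far end [134.3 148.7] bottom [605.   27.2  71. ]
top 199 off [-4.534 -0.735 -0.056 -0.02 ] res 1.05 far end [134.8 138. ] bottom [605.6  27.6  71.3]
scene front strip centre X 537.5 edge 533.8 n 155 Yc 39.0
top front strip centre X 541.0 edge 537.3 n 61 Yc 98.5
  hole 300 mouth [604.6  96.1  82.2] r 29.3 Y 126.5
```

Emit:
step_arm:
  deltas:
    - [[1,0.002,-0.0001,-0.0035,0,0,0],[1,0.002,-0.0001,-0.0035,0,0,0],[1,0.002,-0.0001,-0.0035,0,0,0],[1,0,0,0,0,0,0]]

```text
t: 32.4
tcp_pos: [536.4, 31.9, 181.8]
tool_rot: [0.258, 0.023, 0.966, -0.007]
wrist_force: [1.4, -0.6, -1.0]
opening: 43.1
grasp_force: 61.4
```

Run:
```python
from h import *
avg(3)
jarfit(22.5,143,None,62);carriage()
```

```text
avg [ 5.363e+02  3.190e+01  1.822e+02  4.991e+02 -2.570e+01 -8.662e+02
  4.000e-01  3.000e-01 -1.400e+00] sd [0.  0.  0.1 0.1 0.  0.  0.1 0.4 0.4]
tcp [536.3  31.9 182.4] sd [0. 0. 0.] zt [ 0.499 -0.026 -0.866] yt [ 0.049  0.999 -0.001]
scene 144 off [-5.066 -1.978 -0.09  -0.035] res 2.26 far end [125.8 138.5] bottom [611.9  26.1  61. ]
top 193 off [-3.965 -0.472 -0.047 -0.012] res 1.07 far end [133.4 139.8] bottom [611.1  27.6  60.5]
scene front strip centre X 537.3 edge 533.6 n 147 Yc 37.3
top front strip centre X 540.8 edge 537.3 n 61 Yc 60.4
  hole 294 mouth [601.7  98.4  80.6] r 26.1 Y 128.7
```

Emit:
step_arm:
  deltas:
    - [[1,0.003,-0.0001,-0.0052,0,0,0],[1,0.003,-0.0002,-0.0052,0,0,0],[1,0.003,-0.0001,-0.0052,0,0,0],[1,0,0,0,0,0,0]]

```text
t: 33.15
tcp_pos: [545.5, 31.5, 165.9]
tool_rot: [0.258, 0.023, 0.966, -0.007]
wrist_force: [0.2, -0.2, -1.7]
opening: 43.2
grasp_force: 61.4
```

Emit:
step_arm:
  deltas:
    - [[1,0.001,0,-0.0017,0,0,0],[1,0.001,-0.0001,-0.0017,0,0,0],[1,0,0,0,0,0,0]]

```text
t: 33.45
tcp_pos: [547.3, 31.4, 163.3]
tool_rot: [0.259, 0.023, 0.966, -0.007]
wrist_force: [-0.1, -0.2, -1.2]
opening: 43.4
grasp_force: 61.4
```

Run:
```python
from h import *
avg(3);carriage()
```

```text
avg [ 5.472e+02  3.140e+01  1.635e+02  4.993e+02 -2.570e+01 -8.660e+02
  2.000e-01  2.000e-01 -1.300e+00] sd [0.  0.  0.1 0.1 0.  0.  0.4 0.4 0.4]
scene front strip centre X 537.6 edge 533.5 n 146 Yc 34.6
top front strip centre X 540.6 edge 536.6 n 67 Yc 59.7
```

About 46 mm deep and the carriage is unmoved. I go on until contact.

Emit:
step_arm:
  deltas:
    - [[1,0.001,0,-0.0017,0,0,0],[1,0,0,0,0,0,0]]

```text
t: 33.9
tcp_pos: [548.4, 31.4, 161.7]
tool_rot: [0.259, 0.023, 0.966, -0.007]
wrist_force: [-0.4, -0.1, -1.2]
opening: 43.9
grasp_force: 61.6
```

Emit:
step_arm:
  deltas:
    - [[1,0.0005,0,-0.0009,0,0,0],[1,0,0,0,0,0,0]]

```text
t: 34.1
tcp_pos: [549.4, 31.4, 161.5]
tool_rot: [0.26, 0.023, 0.965, -0.007]
wrist_force: [0.4, 0.1, 2.4]
opening: 42.9
grasp_force: 61.8
```

Emit:
step_arm:
  deltas:
    - [[0.3,0,0,0,0,0,0],[0.3,0,0,0,0,0,0],[0.3,0,0,0,0,0,0],[0.3,-0.005,0.0003,0.0087,0,0,0],[0.3,-0.01,0.0005,0.0173,0,0,0],[0.3,-0.015,0.0007,0.026,0,0,0],[0.3,-0.015,0.0007,0.026,0,0,0],[0.3,-0.005,0.0003,0.0087,0,0,0]]

```text
t: 34.9
tcp_pos: [498.2, 34.1, 250.7]
tool_rot: [0.261, 0.023, 0.965, -0.007]
wrist_force: [0.6, -0.6, 0.5]
opening: 59.6
grasp_force: 0.0
```

Emit:
step_arm:
  deltas:
    - [[0.25,0,0.022,0,0,0,0],[0.25,0.001,0.038,0,0.0027,0.0523,0],[0.25,0.001,0.042,0,0.0027,0.0523,0],[0.25,0.001,0.042,0,0.0027,0.0523,0],[0.25,0.001,0.042,0,0.0027,0.0523,0],[0.25,0.001,0.042,0,0.0054,0.1046,0],[0.25,0.001,0.042,0,0.0054,0.1046,0],[0.25,0,0.038,0,0.0054,0.1046,0],[0.25,0,0.022,-0.005,0,0,0],[0.25,0,0.0095,0,0,0,0]]

```text
t: 35.9
tcp_pos: [504.8, 375.2, 240.5]
tool_rot: [-0.001, 0.023, 1.0, -0.001]
wrist_force: [0.3, 0.2, -0.0]
opening: 63.9
grasp_force: 0.0
```

```bash
cat >> h.py <<'E'
def seat(M):
    for n in("scene","top"):
        im,d,K,o,R=cam(n);P=cloud(d,K,o,R)
        for i,nm in((1,"left"),(0,"mid"),(-1,"right")):
            m0=M+68*i*YR;q=P-m0;s=q@NB;l=np.hypot(q@YR,q@E2);k=(d>0)&(l<25)&(s>35)&(s<75)
            if k.sum()>30:
                t=np.percentile(s[k],90);w=q[k&(s>t-4)];print(n,nm,k.sum(),"out",t.round(1),"centre off y,e2",(w@YR).mean().round(1),(w@E2).mean().round(1))
E
python3 - <<'E'
from h import *
avg(4);carriage();seat(np.array([596,29.8,80.6]));lids()
E
```

```text
avg [ 5.045e+02  3.738e+02  2.420e+02 -5.000e-01 -5.000e-01 -1.000e+03
  0.000e+00 -1.000e-01  3.000e-01] sd [0.  1.  0.6 0.7 0.1 0.  0.4 0.3 0.7]
scene front strip centre X 539.0 edge 535.4 n 185 Yc 60.4
  hole 308 mouth [601.7  94.8  82.2] r 28.2 Y 125.1
top front strip centre X 542.7 edge 538.8 n 162 Yc 59.7
  hole 298 mouth [602.4  98.7  79.8] r 25.8 Y 129.0
scene mid 344 out 62.2 centre off y,e2 -1.6 1.3
scene right 290 out 59.6 centre off y,e2 -1.7 3.7
top mid 308 out 60.8 centre off y,e2 0.8 -1.4
top right 257 out 58.4 centre off y,e2 0.3 0.9
scene 210 [504.2 372.7] 21.8 z 123.4 flat sd 1.4
scene strip 284 ((588.0016479492188, 29.391517639160156), (224.62864685058594, 102.46685791015625), 87.07787322998047)
top strip 239 ((585.8394165039062, 28.885963439941406), (102.97590637207031, 219.98011779785156), 0.9666332602500916)
```

Emit:
step_arm:
  deltas:
    - [[0.25,0.0012,-0.0003,-0.02,0,0,0],[0.25,0,0,-0.025,0,0,0],[0.25,0,0,-0.022,0,0,0],[0.25,0,0,-0.015,0,0,0],[0.25,0,0,0,0,0,0],[1,0,0,0,0,0,0],[1,0,0,0,0,0,0],[1,0,0,0,0,0,0],[1,0,0,0,0,0,0],[1,0,0,0,0,0,0]]

```text
t: 37.4
tcp_pos: [506.5, 373.3, 162.0]
tool_rot: [0.001, 0.024, 1.0, 0.001]
wrist_force: [1.0, -0.5, 7.0]
opening: 41.9
grasp_force: 61.2
```

Emit:
step_arm:
  deltas:
    - [[1,0,0,0.01,0,0,0],[1,0,0,0.02,0,0,0],[1,0,0,0.03,0,0,0],[1,0,0,0.03,0,0,0],[1,0,0,0.03,0,0,0],[1,0,0,0.02,0,0,0],[1,0,0,0,0,0,0]]

```text
t: 38.1
tcp_pos: [506.4, 373.5, 304.1]
tool_rot: [0.002, 0.024, 1.0, 0.001]
wrist_force: [0.4, -0.3, -1.9]
opening: 41.6
grasp_force: 60.8
```

Emit:
step_arm:
  deltas:
    - [[1,0,-0.017,0,0,0,0],[1,0.001,-0.028,0,-0.0027,-0.0523,0],[1,0.0012,-0.032,0,-0.0027,-0.0523,0],[1,0.0013,-0.0325,0,-0.0027,-0.0523,0],[1,0.0013,-0.0325,0,-0.0027,-0.0523,0],[1,0.0013,-0.0325,0,-0.0054,-0.1046,0],[1,0.0013,-0.0325,0,-0.0054,-0.1046,0],[1,0.0013,-0.0325,0,-0.0054,-0.1046,0],[1,0.0013,-0.023,0,0,0,0],[1,0,-0.009,0,0,0,0]]

```text
t: 39.1
tcp_pos: [514.2, 99.4, 299.1]
tool_rot: [0.258, 0.024, 0.966, -0.008]
wrist_force: [0.2, 0.3, -1.4]
opening: 42.1
grasp_force: 61.0
```

Emit:
step_arm:
  deltas:
    - [[1,0,0,-0.01,0,0,0],[1,0,0,-0.02,0,0,0],[1,0,0,-0.02,0,0,0],[1,0,0,-0.007,0,0,0],[1,0,0,0,0,0,0]]

```text
t: 39.6
tcp_pos: [515.5, 102.2, 241.7]
tool_rot: [0.257, 0.023, 0.966, -0.007]
wrist_force: [0.2, -0.1, -0.5]
opening: 41.5
grasp_force: 61.0
```

Run:
```python
from h import *
avg(5)
jarfit(22,140);carriage()
```

```text
avg [ 5.163e+02  1.020e+02  2.440e+02  4.998e+02 -2.550e+01 -8.658e+02
  0.000e+00  3.000e-01 -1.000e+00] sd [0.2 0.1 0.6 0.9 0.1 0.5 0.1 0.5 0.4]
tcp [516.4 101.8 244.5] sd [0. 0. 0.] zt [ 0.501 -0.026 -0.865] yt [ 0.049  0.999 -0.001]
scene 67 off [ 1.389  0.129  0.01  -0.005] res 0.32 far end [132.4 134.7] bottom [585.3  98.5 122.6]
top 97 off [-0.743  1.324  0.003  0.003] res 0.27 far end [132.2 134.2] bottom [587.2  99.6 123.7]
scene front strip centre X 539.5 edge 535.3 n 180 Yc 59.5
top front strip centre X 542.2 edge 538.3 n 84 Yc 15.9
```

Emit:
step_arm:
  deltas:
    - [[1,0,-0.0006,-0.0085,0,0,0],[1,0,0,-0.008,0,0,0],[1,0.005,-0.0003,-0.0087,0,0,0],[1,0.005,-0.0003,-0.0087,0,0,0],[1,0.003,-0.0001,-0.0052,0,0,0],[1,0.002,-0.0001,-0.0035,0,0,0],[1,0.002,-0.0001,-0.0035,0,0,0],[1,0.002,-0.0001,-0.0035,0,0,0],[1,0.002,-0.0001,-0.0035,0,0,0],[1,0,0,0,0,0,0]]

```text
t: 41.05
tcp_pos: [537.0, 99.9, 190.1]
tool_rot: [0.259, 0.023, 0.966, -0.007]
wrist_force: [-0.3, 0.5, -1.2]
opening: 41.9
grasp_force: 61.0
```

Run:
```python
from h import *
avg(3)
jarfit(22,140,None,62);carriage()
```

```text
avg [ 5.370e+02  9.990e+01  1.905e+02  4.994e+02 -2.570e+01 -8.660e+02
 -3.000e-01 -1.000e-01 -1.100e+00] sd [0.  0.  0.1 0.2 0.  0.1 0.6 0.7 0. ]
tcp [537.   99.9 190.6] sd [0. 0. 0.] zt [ 0.5   -0.026 -0.866] yt [ 0.049  0.999 -0.001]
scene 170 off [-2.236 -3.042 -0.056 -0.059] res 2.76 far end [131.4 146.5] bottom [608.7  93.2  70.5]
top 189 off [-4.443 -0.272 -0.062 -0.023] res 1.57 far end [133.2 138.4] bottom [610.8  95.9  71.6]
scene front strip centre X 539.5 edge 535.4 n 158 Yc 60.9
top front strip centre X 542.8 edge 538.0 n 101 Yc 13.5
```

In the bore at 12 mm, carriage unmoved. I continue.

Emit:
step_arm:
  deltas:
    - [[1,0.002,-0.0001,-0.0035,0,0,0],[1,0.003,-0.0002,-0.0052,0,0,0],[1,0.003,-0.0001,-0.0052,0,0,0],[1,0.002,-0.0001,-0.0035,0,0,0],[1,0,0,0,0,0,0]]

```text
t: 41.9
tcp_pos: [547.0, 99.4, 172.1]
tool_rot: [0.258, 0.023, 0.966, -0.007]
wrist_force: [0.3, -0.0, -1.8]
opening: 41.6
grasp_force: 61.0
```

Run:
```python
from h import *
avg(3);carriage()
```

```text
avg [ 5.470e+02  9.940e+01  1.728e+02  4.989e+02 -2.580e+01 -8.663e+02
  1.000e-01 -3.000e-01 -1.000e+00] sd [0.  0.  0.2 0.3 0.  0.2 0.1 0.5 0.3]
scene front strip centre X 539.2 edge 535.6 n 186 Yc 60.7
top front strip centre X 543.3 edge 538.8 n 87 Yc 14.8
```

Emit:
step_arm:
  deltas:
    - [[1,0.002,-0.0001,-0.0035,0,0,0],[1,0.002,-0.0001,-0.0035,0,0,0],[1,0.002,-0.0001,-0.0035,0,0,0],[1,0.001,0,-0.0017,0,0,0],[1,0,0,0,0,0,0]]

```text
t: 42.65
tcp_pos: [554.0, 99.1, 160.4]
tool_rot: [0.258, 0.023, 0.966, -0.007]
wrist_force: [0.3, -0.5, -2.5]
opening: 41.6
grasp_force: 61.0
```

Emit:
step_arm:
  deltas:
    - [[1,0.001,0,-0.0017,0,0,0],[1,0,0,0,0,0,0]]

```text
t: 42.85
tcp_pos: [555.1, 99.1, 159.1]
tool_rot: [0.259, 0.023, 0.966, -0.007]
wrist_force: [-0.1, -0.4, -1.2]
opening: 41.6
grasp_force: 61.3
```

Emit:
step_arm:
  deltas:
    - [[1,0.0007,0,-0.0012,0,0,0],[1,0,0,0,0,0,0]]

```text
t: 43.05
tcp_pos: [556.3, 99.1, 158.6]
tool_rot: [0.26, 0.023, 0.965, -0.007]
wrist_force: [0.9, -0.9, 2.5]
opening: 42.1
grasp_force: 61.4
```

Emit:
step_arm:
  deltas:
    - [[0.32,0,0,0,0,0,0],[0.32,0,0,0,0,0,0],[0.32,0,0,0,0,0,0],[0.32,-0.005,0.0003,0.0087,0,0,0],[0.32,-0.01,0.0005,0.0173,0,0,0],[0.32,-0.015,0.0007,0.026,0,0,0],[0.32,-0.015,0.0007,0.026,0,0,0],[0.32,-0.005,0.0003,0.0087,0,0,0]]

```text
t: 43.85
tcp_pos: [505.0, 101.8, 247.8]
tool_rot: [0.261, 0.023, 0.965, -0.007]
wrist_force: [0.7, 0.4, 0.6]
opening: 57.9
grasp_force: 0.0
```

Emit:
step_arm:
  deltas:
    - [[1,-0.012,-0.015,0,-0.0025,-0.05,0],[1,-0.016,-0.02,0,-0.005,-0.1,0],[1,-0.016,-0.02,-0.02,-0.005,-0.1,0],[1,-0.01,-0.01,-0.03,-0.005,-0.1,0],[1,-0.006,0,-0.03,0,0,0],[1,0,0,-0.02,0,0,0],[1,0,0,0,0,0,0]]

```text
t: 44.55
tcp_pos: [465.7, 40.8, 169.5]
tool_rot: [0.401, 0.023, 0.916, -0.011]
wrist_force: [-0.4, -0.2, 0.7]
opening: -0.3
grasp_force: 0.0
```

Run:
```python
from h import *
avg(3);carriage("p8");seat(np.array([597.7,29.7,80.6]))
a=cv2.imread("pics/p8_scene.png")[150:300,260:430];b=cv2.imread("pics/p8_top.png")[160:310,260:430]
cv2.imwrite("pics/p8c.png",np.hstack([cv2.resize(a,(400,353)),cv2.resize(b,(400,353))]))
```

```text
avg [ 4.652e+02  4.100e+01  1.702e+02  7.340e+02 -3.890e+01 -6.781e+02
 -6.000e-01 -3.000e-01  1.000e-01] sd [0.1 0.  0.3 0.4 0.  0.5 0.4 0.4 0.4]
scene front strip centre X 541.9 edge 537.7 n 152 Yc 59.0
top front strip centre X 544.8 edge 541.0 n 156 Yc 59.1
scene left 295 out 53.2 centre off y,e2 -0.6 0.6
scene mid 344 out 61.7 centre off y,e2 -0.8 0.4
scene right 288 out 59.3 centre off y,e2 -1.6 3.2
top left 270 out 51.6 centre off y,e2 0.7 -1.7
top mid 308 out 60.4 centre off y,e2 0.5 -2.0
top right 257 out 57.2 centre off y,e2 0.1 0.9
```

View pics/p8c.png

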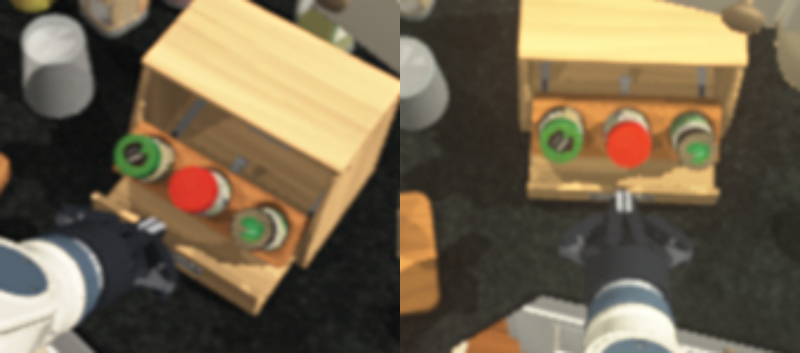

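All three lids are in their pockets: green left, red middle, black right. They stand out about 52, 61 and 58 mm, as expected. Now I push on the front plate.

Emit:
step_arm:
  deltas:
    - [[1,-0.004,-0.002,-0.02,0,0,0],[1,0,-0.002,-0.03,0,0,0],[1,0,-0.0015,-0.025,0,0,0],[1,0,0,-0.011,0,0,0],[1,0,0,0,0,0,0]]

```text
t: 45.4
tcp_pos: [496.0, 40.2, 117.0]
tool_rot: [0.379, 0.024, 0.925, -0.013]
wrist_force: [-0.9, 0.4, 0.4]
opening: 0.1
grasp_force: 0.0
```

Emit:
step_arm:
  deltas:
    - [[1,0.01,-0.0005,0,0,0,0],[1,0.01,-0.0005,0,0,0,0],[1,0.008,-0.0004,0,0,0,0],[1,0.008,-0.0004,0,0,0,0],[1,0.008,-0.0004,0,0,0,0],[1,0.008,-0.0004,0,0,0,0],[1,0.008,-0.0004,0,0,0,0]]

```text
t: 46.1
tcp_pos: [556.7, 37.1, 117.8]
tool_rot: [0.38, 0.024, 0.925, -0.013]
wrist_force: [-1.3, 0.3, 1.4]
opening: -0.2
grasp_force: 0.8
```

Run:
```python
from h import *
avg(3);print(robot.get_obs()["joint_pos"].round(2));carriage("p9")
```

```text
avg [ 5.573e+02  3.700e+01  1.181e+02  7.025e+02 -4.190e+01 -7.105e+02
  7.000e-01 -4.000e-01  2.000e-01] sd [0.6 0.1 0.1 0.3 0.1 0.3 0.6 0.5 0.5]
[-0.09  0.22 -0.92 -0.35  0.02 -0.03]
scene front strip centre X 579.0 edge 576.2 n 59 Yc 59.6
top front strip centre X 582.2 edge 578.4 n 78 Yc 60.4
```

The arm ran into its j3 limit, so the tip stayed at z≈66, above the plate. It pushed the carriage in 37 mm by the red jar's foot. I back out, use a steeper tool, and push on the plate itself.

Emit:
step_arm:
  deltas:
    - [[1,-0.01,0.0005,0.01,0,0,0],[1,-0.015,0.0007,0.01,0,0,0],[1,-0.018,0.0008,0,0.002,0.05,0],[1,0,-0.002,0,0.003,0.05,0],[1,0,-0.002,-0.01,0.003,0.05,0],[1,0,0,-0.01,0,0,0],[1,0,0,-0.01,0,0,0],[1,0,0,0,0,0,0]]

```text
t: 47.15
tcp_pos: [512.2, 35.2, 106.7]
tool_rot: [0.308, 0.024, 0.951, -0.011]
wrist_force: [-0.4, 0.8, 0.3]
opening: -0.5
grasp_force: 0.0
```

Run:
```python
from h import *
avg(3);print(robot.get_obs()["joint_pos"].round(2));carriage("p9");seat(np.array([597.7+36,28,80.6]))
```

```text
avg [ 5.128e+02  3.520e+01  1.078e+02  5.873e+02 -3.560e+01 -8.086e+02
  3.000e-01 -3.000e-01 -1.000e-01] sd [0.2 0.  0.3 0.5 0.1 0.4 0.  0.4 0.1]
[-0.11  0.17 -0.9  -0.12  0.03 -0.05]
scene front strip centre X 579.5 edge 575.6 n 173 Yc 59.6
top front strip centre X 582.6 edge 578.8 n 166 Yc 60.6
scene left 284 out 52.2 centre off y,e2 -1.0 -0.7
scene mid 333 out 60.5 centre off y,e2 -0.8 -1.3
scene right 280 out 58.3 centre off y,e2 -1.8 1.5
top left 261 out 51.5 centre off y,e2 0.7 -3.9
top mid 285 out 59.6 centre off y,e2 0.2 -3.5
top right 253 out 56.7 centre off y,e2 -0.1 -0.2
```

Emit:
step_arm:
  deltas:
    - [[1,0.004,-0.0005,-0.008,0,0,0],[1,0.002,-0.0005,-0.006,0,0,0],[1,0,0,0,0,0,0]]

```text
t: 47.8
tcp_pos: [518.9, 34.1, 92.6]
tool_rot: [0.309, 0.024, 0.951, -0.011]
wrist_force: [-0.6, -0.9, 0.7]
opening: 0.1
grasp_force: 0.0
```

Emit:
step_arm:
  deltas:
    - [[1,0.008,-0.0004,0,0,0,0],[1,0.008,-0.0004,0,0,0,0],[1,0.008,-0.0004,0,0,0,0],[1,0.008,-0.0004,0,0,0,0],[1,0.006,-0.0003,0,0,0,0]]

```text
t: 48.3
tcp_pos: [558.0, 32.2, 93.9]
tool_rot: [0.309, 0.024, 0.951, -0.011]
wrist_force: [-2.0, -0.1, -1.9]
opening: 0.3
grasp_force: 0.9
```

Emit:
step_arm:
  deltas:
    - [[1,0.005,-0.0003,0,0,0,0],[1,0.005,-0.0003,0,0,0,0],[1,0.004,-0.0002,0,0,0,0]]

```text
t: 48.6
tcp_pos: [571.7, 31.4, 94.2]
tool_rot: [0.31, 0.024, 0.95, -0.011]
wrist_force: [0.1, 0.0, 0.3]
opening: 0.1
grasp_force: 0.0
```

Emit:
step_arm:
  deltas:
    - [[1,0.003,-0.0002,0,0,0,0],[1,0.003,-0.0001,0,0,0,0],[1,0,0,0,0,0,0]]

```text
t: 48.9
tcp_pos: [573.5, 31.5, 92.3]
tool_rot: [0.306, 0.024, 0.952, -0.011]
wrist_force: [-27.4, -0.0, 14.8]
opening: 0.0
grasp_force: 13.5
```

Run:
```python
from h import *
avg(3);carriage("p9")
```

```text
avg [ 5.734e+02  3.150e+01  9.230e+01  5.824e+02 -3.560e+01 -8.121e+02
 -2.720e+01  3.000e-01  1.480e+01] sd [0.  0.  0.  0.  0.  0.  0.5 0.2 0.6]
scene front strip centre X 620.9 edge 616.7 n 156 Yc 59.8
top front strip centre X 623.4 edge 613.3 n 138 Yc 60.7
```

Emit:
step_arm:
  deltas:
    - [[1,-0.008,0.0004,0,0,0,0],[1,-0.015,0.0008,0,0,0,0],[1,-0.02,0.001,0,0,0,0],[1,-0.02,0.001,0.01,0,0,0],[1,-0.01,0,0.02,0,0,0],[1,0,0,0.03,0,0,0],[1,0,0,0.03,0,0,0],[1,0,0,0,0,0,0]]

```text
t: 49.95
tcp_pos: [506.3, 34.2, 188.9]
tool_rot: [0.314, 0.024, 0.949, -0.011]
wrist_force: [0.7, 0.2, 0.2]
opening: 0.6
grasp_force: 0.0
```

Run:
```python
from h import *
avg(3);carriage("f");seat(np.array([597.7+36+41.5,26,80.6]))
a=cv2.imread("pics/f_scene.png")[120:360,160:480]
cv2.imwrite("pics/fc.png",cv2.resize(a,(800,600)))
```

```text
avg [ 5.046e+02  3.430e+01  1.851e+02  5.901e+02 -3.590e+01 -8.065e+02
 -6.000e-01  3.000e-01 -4.000e-01] sd [0.6 0.  1.2 1.8 0.2 1.4 0.5 0.5 0.3]
scene front strip centre X 620.6 edge 617.1 n 182 Yc 60.8
top front strip centre X 624.0 edge 620.0 n 152 Yc 61.0
scene left 231 out 52.4 centre off y,e2 -0.2 2.3
scene mid 261 out 60.8 centre off y,e2 -1.5 2.7
scene right 245 out 58.6 centre off y,e2 -1.5 3.1
top left 168 out 51.3 centre off y,e2 1.4 2.6
top mid 191 out 60.0 centre off y,e2 -0.4 2.0
top right 179 out 56.9 centre off y,e2 0.4 3.5
```

View pics/fc.png

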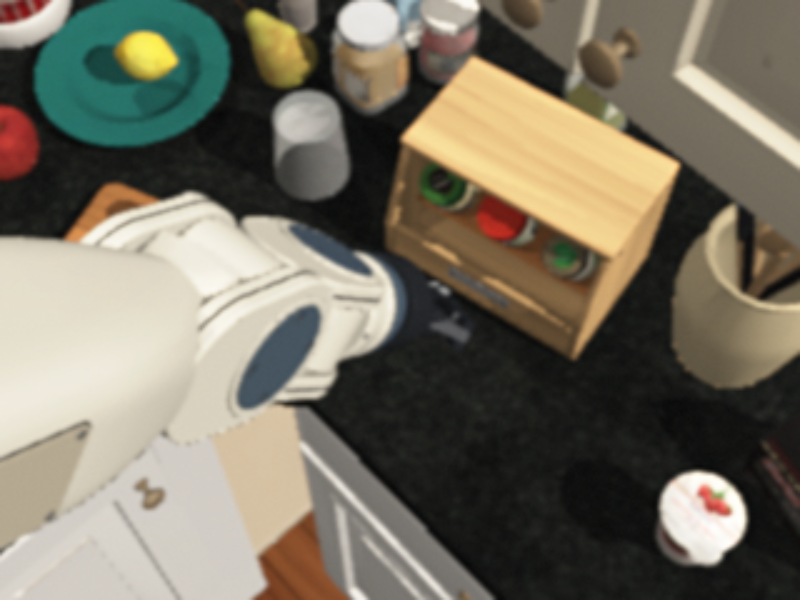

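The carriage stayed flush after I backed off (front strip unchanged), with all three lids in their pockets at (445,185), (500,215) and (568,255), and the gripper is clear. I hand in the job.

```bash
python3 -c "
from h import *
print(job.finish_job())"
```

```text
the job is handed in; nothing more can be done
None
```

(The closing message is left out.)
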